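Fit the copper lap to the tilted lapping head

ROBOT

A 6-joint arm with a two-finger parallel gripper is mounted at the origin on a cart in front of the work surface, level with it; the furniture and walls round the work are solid. World frame = base frame: x ahead of the robot, y to its left, z up, the work surface at z = 0. Lengths are in m, angles in rad, forces in N, time in s.
With the tool pointing down it reaches from about 0.275 to 0.75 m from the base axis. Payload 10.2 kg.
Tool frame: the origin (TCP) lies at the very end of the fingers, on their centre line; the grasp point (between the pads) lies manip.grip_point_offset behind it (manip.grip_point_offset is the distance from the TCP to the grasp point, in m); z points along the fingers, y is the direction in which the jaws open and shut (so a half turn about z gives the same grasp; the last joint's range is limited). The gripper opens to 85 mm and grips with 20 to 120 N. Pads are 22 mm wide; open, the fingers measure 114 mm over their backs; the gripper's body (76 mm by 85 mm) begins 54 mm behind the grasp point. The pads swing forward as they close: fully open they stand 13 mm farther back than shut.
Start: joints at [-1.408, 0.313, 1.498, -0, 1.331, -0.223], TCP at [0.198, -0.486, 0.231] pointing down, gripper open.
Joint ranges: [-2.94, 2.94], [-0.97, 2.17], [0.19, 2.56], [-1.23, 4.37], [0.02, 3.11], [-2.88, 2.88]. Speed limits (rad/s): [2.39, 2.39, 3.01, 3.14, 3.14, 3.14].

INTERFACE

Orientations are given as a rotation vector (axis times angle).
In Python, from bench import manip, viewer gives the robot as it stands. The module is installed in compiled form; this text tells all that it offers.
- The arm moves only by the tool play_rows, never from a script. Its argument "series" is one flat list of numbers, 4 for each row, row after row: the shift along the tool's x, y, z in mm, then the turn about the tool's z in degrees. In form: [tx, ty, tz, yaw, tx, ty, tz, yaw, ...]. A call has 1 to 12 rows; each row shifts and turns the commanded pose from where the row before left it, along the tool's axes as they then stand; what a row does not reach is not made up. A row lasts 1/10 s, in which the tool goes at most 50 mm and 8.59 degrees, less where a joint would pass 70% of its speed; a pose out of reach is approached as far as the arm can. A call is refused whole if a number of a shift passes 50 or a number of a turn 8.59, either way. A call with a gripper value outside its range is refused whole. "grip" is the finger opening in mm, from 0 to 85.4, set as the call begins (left out, the last holds). The fingers move at their own pace and stop on an object; "force" is the grip in N (left out, the last holds). Time passes only in rows, so rows that do not move let the fingers close. It gives the time, the measured TCP pose, the force and the opening at its end, in the units of the state.
- manip.read_state(): the state, without advancing time (a new reading comes with each control period).
- viewer.get_image(name): name is "scene" or "top" or "wrist"; returns a dict with "color" (480x640x3 uint8, red, green, blue), "fov_y" (degrees; the focal length in pixels is half the picture's height over the tangent of half this angle, whatever the lens; pixels are square), "cx", "cy" (the principal point, pixels), "T" (4x4, takes a point from camera to world coordinates). Camera axes: x right, y down, z forward; pixel columns grow to the right and rows downward; lengths in m; the calibration is good to about 2 mm. The wrist camera is an equidistant fisheye: a pixel r from the principal point sees the ray r / f radians off the axis. A picture is of the moment at which its call begins. There is no depth.
- manip.job_done(): hands the job in, once; it reports no verdict.
Trained networks look in a picture, given as the dict that the camera call returned (one of the last four; its "shot" number tells which), for a name from the list of things; names that differ only in an ending like _2 or _b are one class to them, and where a whole thing is asked for, a point or a joint stands for the part that bears it (a point fixed in the world has none). Each returns a list of dicts, best first, with "p" (0 to 1); they miss things now and then, are a little off and sometimes report something else, mostly with a low value. They report only what shows in the picture. A call takes as long as a camera call. They do not tell look-alikes from the thing itself.
- viewer.search_frame(thing, picture): "point" ([x, y, z] in m, in world coordinates, good to about 4 mm: the middle of the surface that is visible of it).
- viewer.outline_of(thing, picture): "mask" (480x640 bool, what is visible of it).
- viewer.spot_point(thing, picture): "point" ([x, y, z] in m, in world coordinates, good to about 4 mm: a listed point, or the origin of a listed thing).
The state is a dict: "t": time; "joint_pos": joint angles; "joint_vel": joint speeds; "tau": joint torques, N m; "eef_pos": TCP position; "ee_rot": TCP orientation; "force": force on the tool from outside, world axes, zero at the start; "moment": the same for the moment, N m; "gripper_width": finger opening in m.
Only numpy, scipy, OpenCV 4.12 (cv2) and the standard library are available. Lean on these libraries where they do the work, as an engineer would, in place of code of your own. Each camera call takes 0.05 s, during which the arm holds its last target.

TASK

Fit the copper lap to the little lapping head: take the blue knurled nut off its leaning spindle, slide the brass spacer on down to the flange, then the copper lap (lift it alone off the dark lap it is nested on) right way up onto the spacer, and last put the nut back on top so that all three sit flush on one another. Leave the dark lap and the stone jars where they stand.

Things in the scene. Friction and masses are not known exactly. Their poses are not given: they have to be found in the camera images.
- spindle: Fixed steel spindle of the lapping head. Origin: centre of the flange face that carries the stack, 105 mm above the desk; z runs up along the spindle, which leans 30 degrees from vertical roughly towards the robot; y is level. 12 mm thick, straight to 50 mm above the flange, then tapering to 6 mm at its tip at 58 mm. Flange 48 mm wide; 7 mm below it the end face of the 78 mm wide motor can.
- lapper: The fixed lapping head: dark motor can tilted on a grey base plate. Origin on the desk right under the flange centre; x points to its back. The plate, 150 x 120 mm, reaches 45 mm to the front, 105 mm to the back and 60 mm to each side of it.
- nut_c (a point): Centre of the knurled nut of blue anodised metal: a loose ring 30 mm in diameter, 22 mm high, through bore 17 mm, no thread (it slips on and off), z along its bore; either way up will do. 60 g. It starts on the bare spindle, standing on the flange. In the finished stack its centre is 51 mm above the flange face.
- spacer_c (a point): Centre of the brass spacer: a loose ring 34 mm in diameter, 26 mm high, through bore 17 mm, standing on the desk, z along its bore; either way up will do. 80 g. Fully home, its centre is 13 mm above the flange face.
- lap_top_c (a point): Centre of the loose copper lap, 52 mm wide, bore 17 mm, 19 mm high, z up: an upright rim 15 mm high (grip it here), on top a boss 38 mm wide, 4 mm high; underneath a recess 44 mm wide, 5 mm deep, that drops over the boss of the lap below or over the spacer. 140 g. It starts nested on the dark lap, its rim 15 to 30 mm above the desk. Fully home on the spacer its centre is 30.5 mm above the flange face.
- lap_low_c (a point): Centre of the dark steel lap, same shape and size, loose, standing on the desk under the copper one. It stays where it is.
- stone_jar_1_c (a point): Centre of a bystander: a glass jar with black cap, 39 mm in diameter, 43 mm high, standing among the parts in front of the lapping head.
- stone_jar_2_c (a point): Centre of another such jar, at the far left.
- stone_jar_3_c (a point): Centre of a third such jar, at the far left.
There are look-alikes about, which are no part of the job. Of the things like the part that bears spacer_c, leave any that is purple; of the rest the smaller one is meant.

How it is judged:
By the outcome, as a careful person would: the job done as asked, in the order asked, and still so for the second after the job is handed in, with the robot touching nothing.
It also fails if it takes over 69 s, if anything falls off the work surface, if the arm or the gripper's body presses on something with over 40 N, if the wrist force passes 120 N, or if a joint passes its speed limit or range.

## Working session

There is one attempt and no reset: what is moved stays moved. The work goes in short steps, Python scripts to look and compute and a tool call to move; the robot and the scene stay as the last step left them, time stands still between calls to the robot, and variables do not carry over. Pictures are saved under pics/ and viewed, and the job is handed in when it is done.

Besides the shell and the picture viewer there is one more tool, called in YAML: its name, and indented under it one key for each argument. play_rows: Moves the arm, as the interface text tells. Its arguments: {"type":"object","properties":{"series":{"type":"array"},"grip":{"type":"number"},"force":{"type":"number"}},"required":["series"]}

```bash
mkdir -p pics; ls; python3 - <<'E'
from bench import manip, viewer
import cv2
s=manip.read_state(); print({k:(s[k]) for k in s}); print(manip.grip_point_offset)
for n in ["scene","top","wrist"]:
    im=viewer.get_image(n); cv2.imwrite(f"pics/{n}0.png",im["color"][:,:,::-1]); print(n,im["fov_y"],im["cx"],im["cy"],im["T"].round(3).tolist(),im["shot"])
E
```

```text
pics
{'t': 0.0, 'joint_pos': array([-1.40838830e+00,  3.13461224e-01,  1.49841612e+00, -1.62410783e-05,
        1.33101144e+00, -2.23410204e-01]), 'joint_vel': array([-3.28280722e-06, -3.58305381e-04, -3.12445998e-04,  1.21018447e-03,
       -5.45169805e-04,  8.86475364e-04]), 'tau': array([ 1.02904232e-03, -4.12262177e+01, -2.59742332e+01, -1.04283556e-04,
        4.16847717e-03, -8.66050186e-06]), 'eef_pos': array([ 0.19750468, -0.48616035,  0.23073723]), 'ee_rot': array([-3.08204508e+00, -6.02047476e-01, -3.73077784e-05]), 'force': array([ 0.55025286, -0.40059573,  0.67410467]), 'moment': array([-0.04325597,  0.0068653 ,  0.00465092]), 'gripper_width': 0.08556686006284464}
0.0187
scene 55.86210563419565 321.4655285773035 246.30761268762382 [[-0.625, -0.486, 0.611, 0.065], [-0.781, 0.41, -0.472, 0.584], [-0.021, -0.772, -0.635, 0.641], [0.0, 0.0, 0.0, 1.0]] 1
top 42.32012118852793 308.5048762080534 238.72399297851447 [[0.0, -0.987, 0.158, 0.433], [-1.0, -0.003, -0.016, 0.176], [0.016, -0.158, -0.987, 0.95], [0.0, 0.0, 0.0, 1.0]] 2
wrist 65.70646984690485 320.117999278561 240.46422404795615 [[0.377, -0.881, -0.285, 0.27], [-0.926, -0.359, -0.116, -0.457], [-0.0, 0.308, -0.952, 0.373], [0.0, 0.0, 0.0, 1.0]] 3
```

View pics/scene0.png

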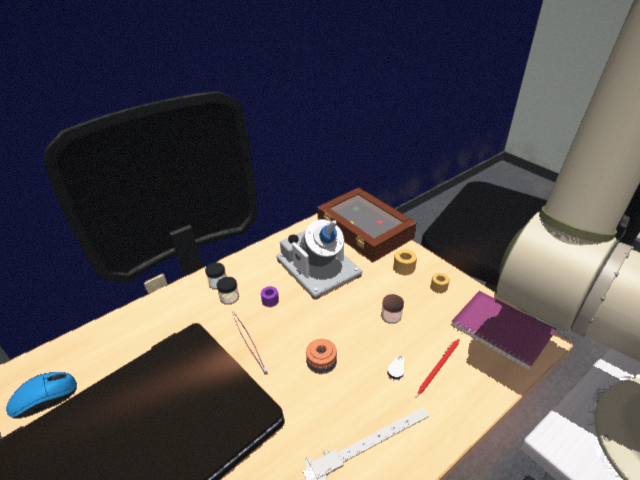

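View pics/top0.png

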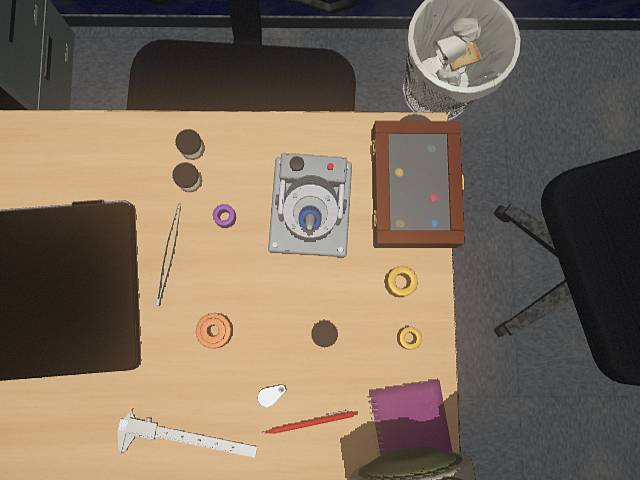

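View pics/wrist0.png

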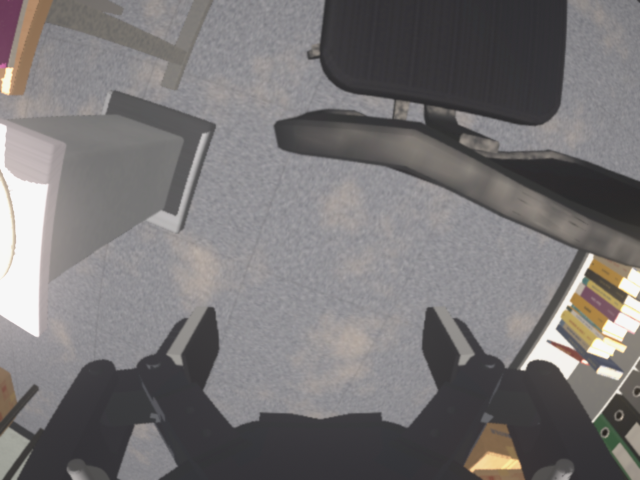

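```bash
cat > h.py <<'E'
import numpy as np, cv2
from scipy.spatial.transform import Rotation as R
from bench import manip, viewer
def ray(im,u,v,name):
    f=240/np.tan(np.radians(im["fov_y"]/2)); dx,dy=u-im["cx"],v-im["cy"]
    if name=="wrist":
        r=np.hypot(dx,dy); th=r/f; d=np.array([dx/r*np.sin(th),dy/r*np.sin(th),np.cos(th)]) if r>0 else np.array([0,0,1.])
    else: d=np.array([dx/f,dy/f,1]); d/=np.linalg.norm(d)
    return im["T"][:3,3], im["T"][:3,:3]@d
def onz(im,u,v,z,name):
    o,d=ray(im,u,v,name); return o+d*(z-o[2])/d[2]
def proj(im,p,name):
    q=np.linalg.inv(im["T"])@np.r_[p,1]; f=240/np.tan(np.radians(im["fov_y"]/2))
    if name=="wrist":
        r=np.hypot(q[0],q[1]); th=np.arctan2(r,q[2]); s=f*th/max(r,1e-9)
        return np.array([im["cx"]+q[0]*s,im["cy"]+q[1]*s])
    return np.array([im["cx"]+f*q[0]/q[2],im["cy"]+f*q[1]/q[2]])
def tri(rays):
    A=np.zeros((3,3));b=np.zeros(3)
    for o,d in rays:
        P=np.eye(3)-np.outer(d,d);A+=P;b+=P@o
    p=np.linalg.solve(A,b); return p,[np.linalg.norm((np.eye(3)-np.outer(d,d))@(p-o))*1000 for o,d in rays]
def tool():
    s=manip.read_state(); return s["eef_pos"],R.from_rotvec(s["ee_rot"]).as_matrix()
def delta(target,yawy=None):
    """mm along tool axes to bring TCP to target"""
    p,M=tool(); return (M.T@(np.array(target)-p)*1000).round(1)
E
python3 - <<'E'
from h import *
p,M=tool(); print(M.round(3))
for n in ["scene","top"]:
    im=viewer.get_image(n)
    for t in ["spindle","lapper","nut_c","spacer_c","lap_top_c","lap_low_c","stone_jar_1_c"]:
        for r in viewer.spot_point(t,im)[:4]:
            print(n,t,round(r["p"],2),r["point"].round(3) if hasattr(r["point"],"round") else r["point"],proj(im,r["point"],n).round(0))
    I=im["color"][:,:,::-1]
    c=I[190:320,240:380] if n=="scene" else I[140:270,255:365]
    cv2.imwrite(f"pics/{n}z.png",cv2.resize(c,None,fx=4.5,fy=4.5,interpolation=2))
E
```

```text
[[ 0.926  0.376 -0.   ]
 [ 0.376 -0.926  0.001]
 [ 0.    -0.001 -1.   ]]
scene spindle 0.86 [0.6032, 0.1629, 0.1077] [324. 235.]
scene lapper 0.57 [0.5997, 0.1591, -0.0016] [327. 277.]
scene nut_c 0.48 [0.5961, 0.1579, 0.1142] [328. 233.]
scene spacer_c 0.88 [0.432, 0.0111, 0.0131] [439. 283.]
scene spacer_c 0.65 [0.5171, 0.0233, 0.0173] [403. 262.]
scene spacer_c 0.54 [0.6207, 0.29, 0.0136] [268. 295.]
scene lap_top_c 0.84 [0.4411, 0.3034, 0.021] [320. 355.]
scene lap_low_c 0.5 [0.4461, 0.301, 0.0166] [319. 354.]
scene stone_jar_1_c 0.9 [0.4376, 0.1328, 0.021] [393. 308.]
top spindle 0.85 [0.6013, 0.1604, 0.1026] [310. 215.]
top lapper 0.89 [0.6009, 0.1607, 0.0021] [309. 228.]
top nut_c 0.77 [0.5951, 0.1582, 0.1122] [312. 218.]
top spacer_c 0.98 [0.509, 0.0195, 0.0155] [402. 287.]
top spacer_c 0.66 [0.62, 0.2916, 0.0121] [224. 214.]
top spacer_c 0.56 [0.4325, 0.0103, 0.0168] [410. 338.]
top lap_top_c 0.69 [0.4466, 0.3044, 0.0216] [212. 328.]
top lap_low_c 0.53 [0.4419, 0.2991, 0.0132] [216. 331.]
top stone_jar_1_c 0.91 [0.4393, 0.1353, 0.0205] [326. 333.]
```

View pics/topz.png

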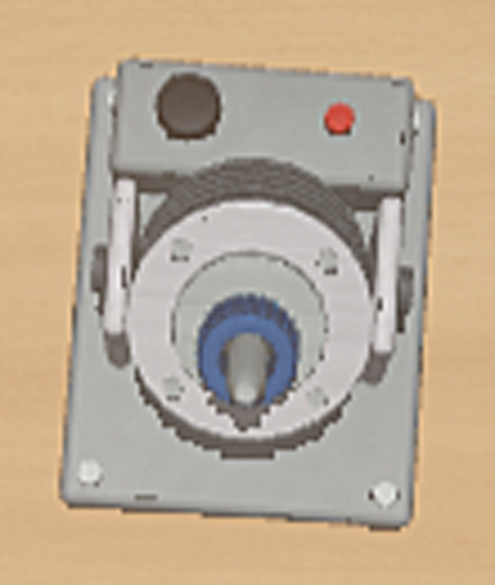

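View pics/scenez.png

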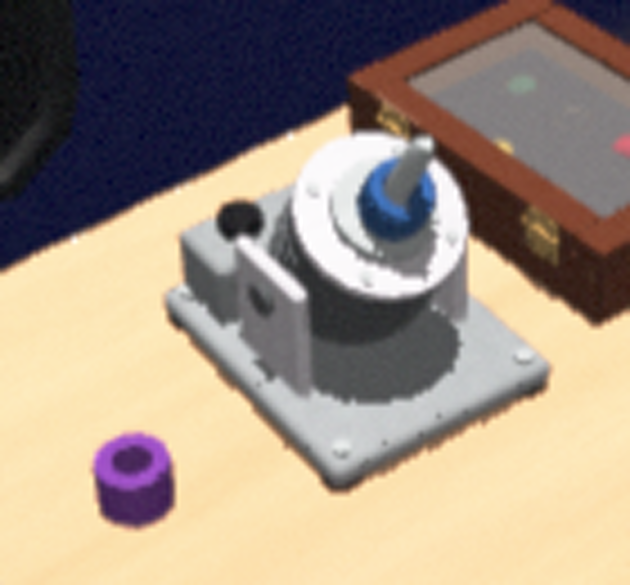

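```bash
cat >> h.py <<'E'
def frame(o,yaw,lean=np.radians(30)):
    # returns 4x4 spindle: z leans toward -x rotated by yaw
    Rz=R.from_euler("z",yaw).as_matrix(); Ry=R.from_euler("y",-lean).as_matrix()
    T=np.eye(4);T[:3,:3]=Rz@Ry;T[:3,3]=o;return T
def circ(T,r,h,n=48):
    a=np.linspace(0,2*np.pi,n); return (T@np.c_[r*np.cos(a),r*np.sin(a),0*a+h,1+0*a].T).T[:,:3]
def overlay(im,name,curves,box,s,fn):
    I=im["color"][:,:,::-1]; x0,x1,y0,y1=box
    c=cv2.resize(I[y0:y1,x0:x1],None,fx=s,fy=s,interpolation=2)
    for pts,col in curves:
        q=np.array([(proj(im,p,name)-[x0,y0]+.5)*s for p in pts]).round().astype(int)
        cv2.polylines(c,[q],False,col,1)
    cv2.imwrite(fn,c)
E
python3 - <<'E'
from h import *
im=viewer.get_image("top")
P=[onz(im,255+u/4.5,140+v/4.5,0.012,"top") for u,v in [(98,80),(62,505),(412,525),(435,100)]]
for p in P: print(p.round(4))
d=[P[0]-P[1],P[3]-P[2]]; print([np.degrees(np.arctan2(x[1],x[0])) for x in d], [np.linalg.norm(x) for x in d])
e=[P[0]-P[3],P[1]-P[2]]; print([np.degrees(np.arctan2(x[1],x[0]))-90 for x in e],[np.linalg.norm(x) for x in e])
yaw=np.radians(-4)
o=np.array([.602,.161,.105])
im2=viewer.get_image("scene")
T=frame(o,yaw)
cur=[(circ(T,.024,0),(0,255,0)),(circ(T,.039,-.007),(0,0,255)),(circ(T,.003,.058),(0,255,255)),(circ(T,.015,.022),(255,255,0)),([T[:3,3],(T@[0,0,.058,1])[:3]],(255,255,255))]
overlay(im,"top",cur,(255,365,140,270),4.5,"pics/ot1.png")
overlay(im2,"scene",cur,(260,380,200,320),5,"pics/os1.png")
E
```

```text
[0.7104 0.2106 0.012 ]
[0.5614 0.2215 0.012 ]
[0.5548 0.1028 0.012 ]
[0.7038 0.0934 0.012 ]
[np.float64(-4.205561430632892), np.float64(-3.61737312748548)] [np.float64(0.14941142350517403), np.float64(0.14925215827724198)]
[np.float64(-3.2329005388755405), np.float64(-3.1648814368340226)] [np.float64(0.11731768369150321), np.float64(0.118852553007232)]
```

View pics/ot1.png

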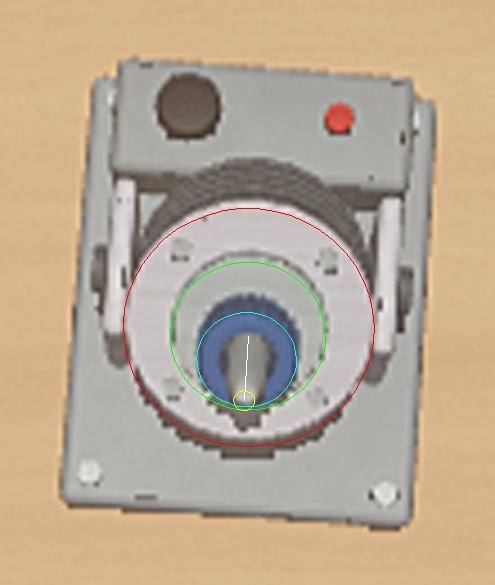

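View pics/os1.png

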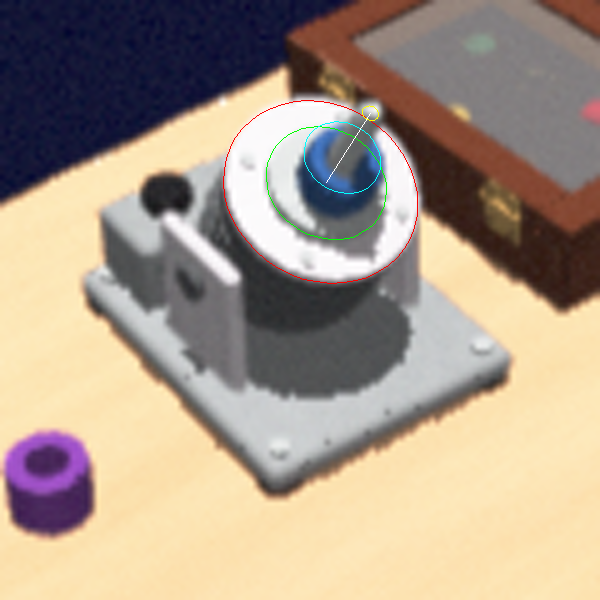

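play_rows:
  series: [0,0,-20,8.57,0,0,-20,8.57,0,0,0,8.57,21,-41.8,0,0,21,-41.8,0,0,21,-41.8,0,0,21,-41.8,0,0,21,-41.8,0,0,21,-41.8,0,0,21,-41.8,0,0,21,-41.8,0,0,21,-41.8,0,0]

```text
t: 2.25
eef_pos: [0.4104, -0.121, 0.2716]
ee_rot: [3.14, -0.099, 0.001]
force: [0.3, -0.6, 0.0]
gripper_width: 0.0854
```

play_rows:
  series: [21,-41.8,0,0,21,-41.8,0,0,21,-41.8,0,0,21,-41.8,0,0,21,-41.8,0,0,21,-41.8,0,0,20,-41,0,0]

```text
t: 2.95
eef_pos: [0.5746, 0.1612, 0.2713]
ee_rot: [3.14, -0.098, 0.0]
force: [-0.3, -1.1, 0.6]
gripper_width: 0.0853
```

```bash
python3 - <<'E'
from h import *
p,M=tool(); print(p,M.round(3)); 
T=frame(np.array([.6035,.160,.105]),np.radians(-3.6))
im=viewer.get_image("wrist"); print(manip.read_state()["t"])
cur=[(circ(T,.024,0),(0,255,0)),(circ(T,.039,-.007),(0,0,255)),(circ(T,.003,.058),(0,255,255)),(circ(T,.015,.022),(255,255,0)),([T[:3,3],(T@[0,0,.058,1])[:3]],(255,255,255))]
overlay(im,"wrist",cur,(0,640,0,480),1.25,"pics/w1.png")
for t in ["spindle","nut_c"]:
    for r in viewer.spot_point(t,im)[:4]:
            print(t,round(r["p"],2),r["point"])
E
```

```text
[0.57455095 0.16119774 0.27126149] [[ 0.998 -0.063  0.   ]
 [-0.063 -0.998 -0.   ]
 [ 0.     0.    -1.   ]]
3.0
spindle 0.95 [0.5999, 0.1584, 0.1026]
spindle 0.72 [0.5969, 0.1605, -0.0078]
nut_c 0.67 [0.5997, 0.1619, 0.1108]
nut_c 0.44 [0.4365, 0.1406, 0.0189]
```

View pics/w1.png

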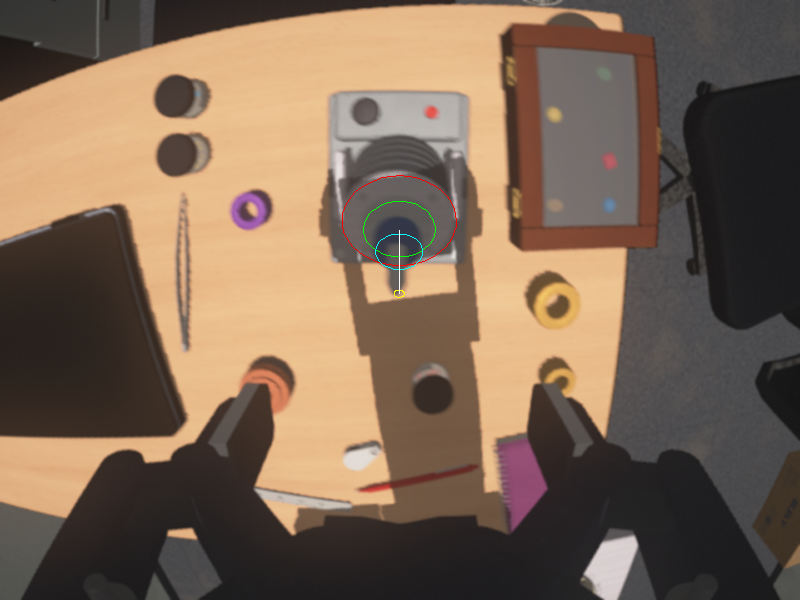

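```bash
python3 - <<'E'
from h import *
T=frame(np.array([.6035,.160,.105]),np.radians(-3.6))
im=viewer.get_image("wrist")
im["color"]=np.clip(im["color"].astype(float)*2.2,0,255).astype(np.uint8)
cur=[(circ(T,.024,0),(0,255,0)),(circ(T,.039,-.007),(0,0,255)),(circ(T,.003,.058),(0,255,255)),(circ(T,.015,.022),(255,255,0)),([T[:3,3],(T@[0,0,.058,1])[:3]],(255,255,255))]
overlay(im,"wrist",cur,(260,380,120,240),5,"pics/w1z.png")
E
```

```text
(no output)
```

View pics/w1z.png

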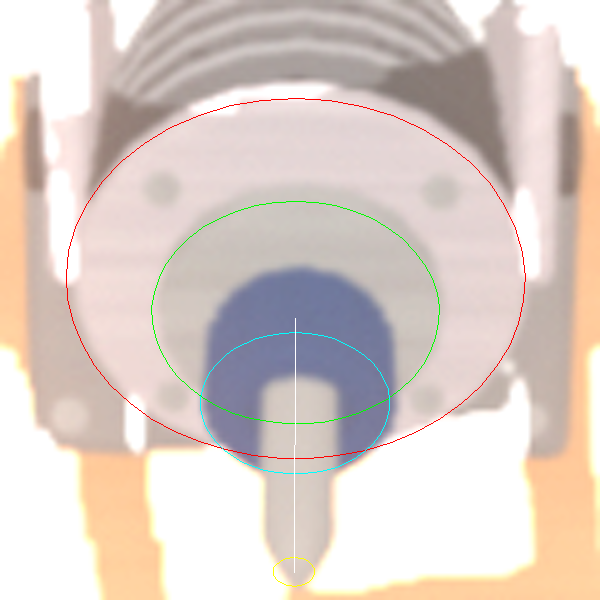

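play_rows:
  series: [20.4,0,0,0,0,0,40,0,0,0,40,0,0,0,30,0,0,0,20,0,0,0,10,0,0,0,10,0,0,0,0,0]
  grip: 50
  force: 30

```text
t: 3.95
eef_pos: [0.594, 0.1574, 0.121]
ee_rot: [3.14, -0.1, -0.001]
force: [-0.7, 0.3, -0.2]
gripper_width: 0.0499
```

```bash
cat > snap.py <<'E'
import sys
from h import *
n,fn=sys.argv[1:3]; im=viewer.get_image(n)
box=[int(v) for v in sys.argv[3].split(",")] if len(sys.argv)>3 else [0,640,0,480]
s=min(800/(box[1]-box[0]),600/(box[3]-box[2]))
g=float(sys.argv[4]) if len(sys.argv)>4 else 1
im["color"]=np.clip(im["color"]*g,0,255).astype(np.uint8)
overlay(im,n,[],box,s,fn)
st=manip.read_state(); print(st["t"],st["eef_pos"].round(4),st["force"].round(1),st["gripper_width"].round(4))
E
python3 snap.py wrist pics/w2.png; python3 snap.py scene pics/s2.png 260,420,150,290 1.3
```

```text
Traceback (most recent call last):
  File "snap.py", line 9, in <module>
    st=manip.read_state(); print(st["t"],st["eef_pos"].round(4),st["force"].round(1),st["gripper_width"].round(4))
                                                                                     ^^^^^^^^^^^^^^^^^^^^^^^^^
AttributeError: 'float' object has no attribute 'round'
Traceback (most recent call last):
  File "snap.py", line 9, in <module>
    st=manip.read_state(); print(st["t"],st["eef_pos"].round(4),st["force"].round(1),st["gripper_width"].round(4))
                                                                                     ^^^^^^^^^^^^^^^^^^^^^^^^^
AttributeError: 'float' object has no attribute 'round'
```

View pics/w2.png

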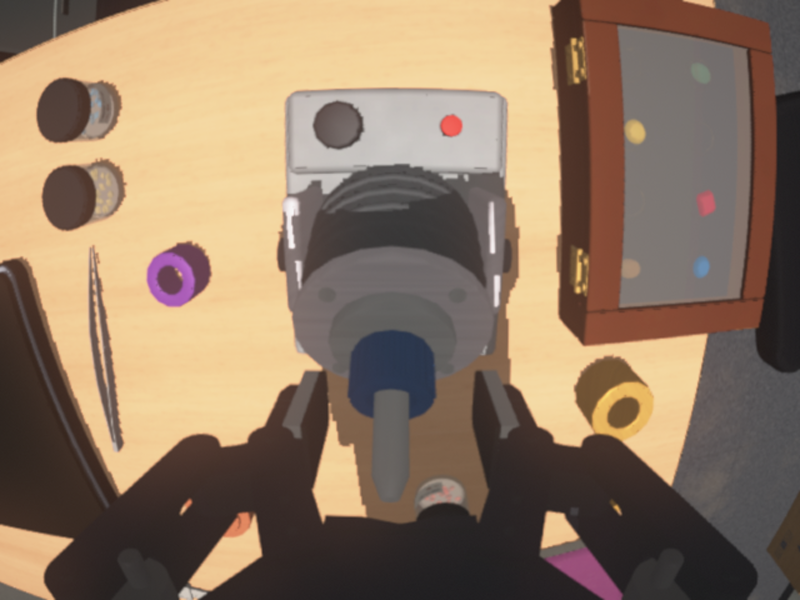

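View pics/s2.png

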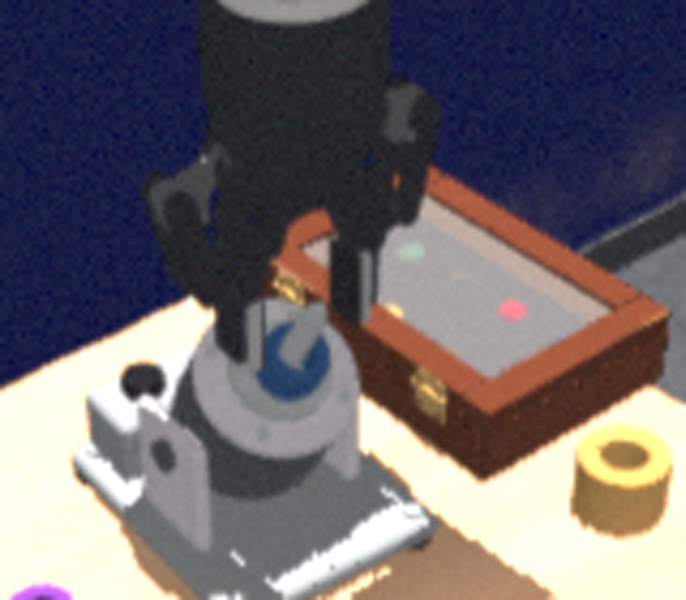

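play_rows:
  series: [0,-2.5,5,0,0,0,5,0,0,0,3,0,0,0,0,0]

```text
t: 4.45
eef_pos: [0.5941, 0.1604, 0.1077]
ee_rot: [3.14, -0.099, -0.002]
force: [-1.0, -0.1, 0.4]
gripper_width: 0.05
```

```bash
sed -i 's/st\["gripper_width"\].round(4)/round(st["gripper_width"],4)/' snap.py
python3 snap.py wrist pics/w3.png; python3 snap.py scene pics/s3.png 260,420,150,290 1.3
```

```text
4.5 [0.5943 0.1604 0.1081] [-0.1 -0.3 -0.2] 0.0502
4.55 [0.5944 0.1604 0.1083] [-0.1 -0.4  0.6] 0.0497
```

View pics/w3.png

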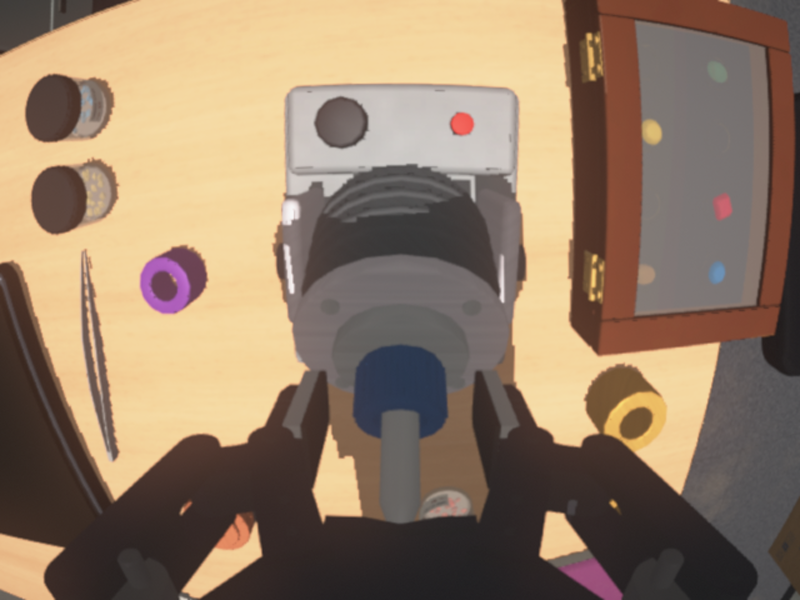

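View pics/s3.png

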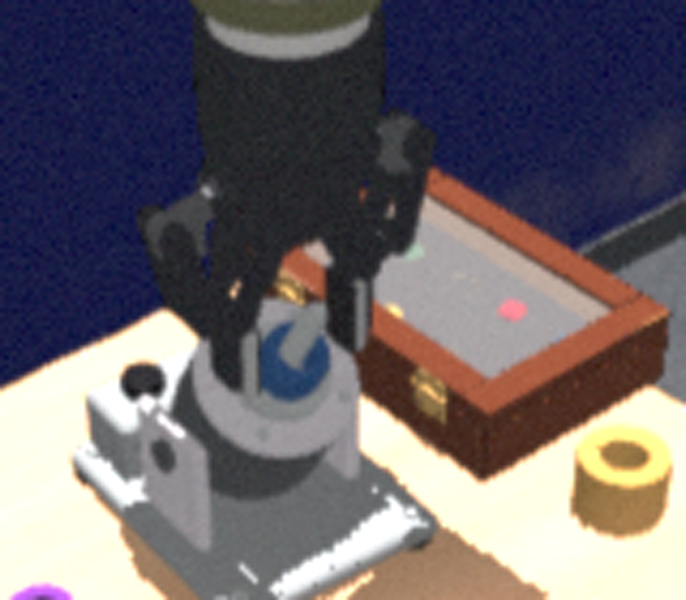

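play_rows:
  series: [0,0,0,0,0,0,0,0,0,0,0,0,0,0,0,0]
  grip: 20
  force: 35

```text
t: 4.95
eef_pos: [0.5946, 0.1604, 0.1087]
ee_rot: [-3.14, 0.099, -0.001]
force: [-1.6, -0.3, 3.6]
gripper_width: 0.0289
```

```bash
python3 snap.py wrist pics/w4.png
```

```text
5.0 [0.5945 0.1604 0.1087] [-0.4 -0.7  4.6] 0.0289
```

View pics/w4.png

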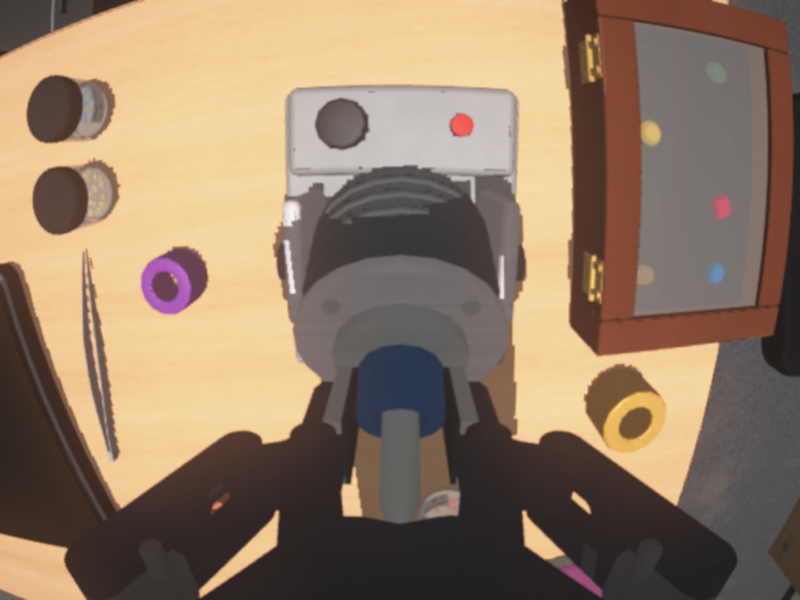

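play_rows:
  series: [-2,0,-3.5,0,-5,0,-8.7,0,-5,0,-8.7,0,-5,0,-8.7,0,-5,0,-8.7,0,-5,0,-8.7,0,-5,0,-8.7,0,-4,0,-10,0,0,0,-10,0,0,0,0,0]

```text
t: 6.0
eef_pos: [0.559, 0.1627, 0.1857]
ee_rot: [-3.14, 0.099, -0.004]
force: [-0.2, 0.7, -0.1]
gripper_width: 0.0288
```

```bash
python3 snap.py wrist pics/w5.png;python3 snap.py scene pics/s5.png 260,420,150,290 1.3
```

```text
6.05 [0.5588 0.1627 0.1846] [ 0.1 -0.1 -0.5] 0.0291
6.1 [0.5585 0.1626 0.184 ] [ 0.7  0.4 -1.4] 0.0287
```

View pics/s5.png

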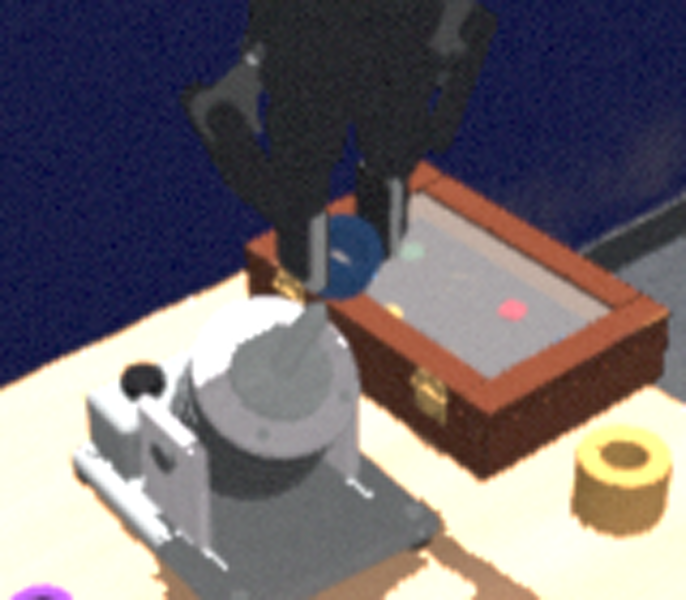

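View pics/w5.png

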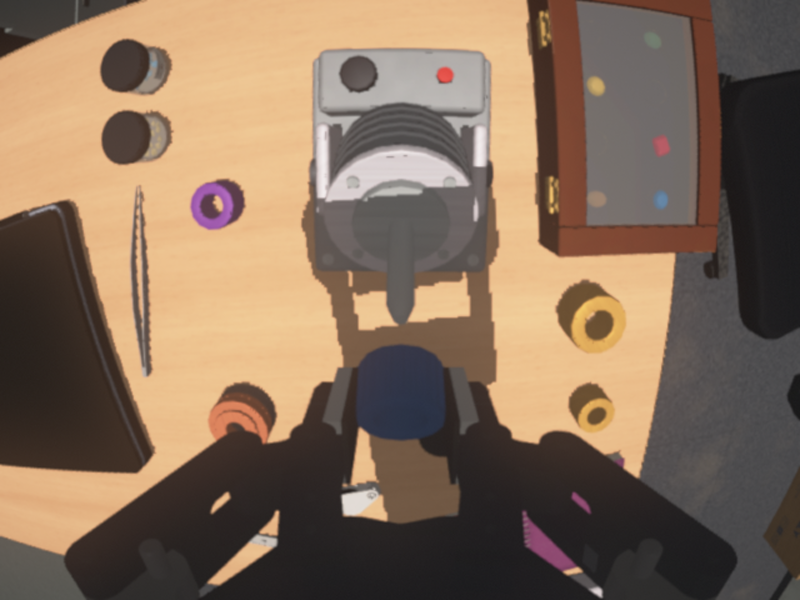

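```bash
cat > fitnut.py <<'E'
from h import *
from scipy.optimize import differential_evolution
p,M=tool()
yaw=np.arctan2(M[1,0],M[0,0])
ims=[(n,viewer.get_image(n)) for n in ["wrist","scene"]]
ms=[]
for n,im in ims:
    hsv=cv2.cvtColor(im["color"],cv2.COLOR_RGB2HSV)
    r=viewer.outline_of("nut_c",im); print(n,[(round(q["p"],2),int(q["mask"].sum()),np.argwhere(q["mask"]).mean(0).round()) for q in r[:3]])
    m=(hsv[...,0]>100)&(hsv[...,0]<125)&(hsv[...,1]>110)&(hsv[...,2]>40)
    u,v=proj(im,p+[0,0,.008],n).astype(int); w=np.zeros_like(m); w[max(v-50,0):v+50,u-50:u+50]=1
    if n=="scene": m=r[0]["mask"] 
    else: m=m&w
    ms.append(m); print(n,m.sum())
def hull(im,n,c,t):
    T=frame(c,yaw,t)
    P=np.r_[circ(T,.015,.011,24),circ(T,.015,-.011,24)]
    h=cv2.convexHull(np.array([proj(im,q,n) for q in P]).astype(np.float32)); k=np.zeros((480,640),np.uint8); cv2.fillConvexPoly(k,h.round().astype(np.int32),1); return k>0
def cost(v):
    c=p+M@np.array([v[0],0,v[1]]); s=0
    for (n,im),m in zip(ims,ms):
        k=hull(im,n,c,v[2]); s+=1-(k&m).sum()/(k|m).sum()
    return s
r=differential_evolution(cost,[(-.01,.015),(-.03,.01),(-.5,2.2)],maxiter=25,popsize=10,seed=1); print(r.x[:2]*1000,np.degrees(r.x[2]),r.fun)
for t in range(0,100,15): print(t,round(min(cost([r.x[0]+a,r.x[1]+b,np.radians(t)]) for a in (-.003,0,.003) for b in (-.003,0,.003)),3),end="; ")
E
python3 fitnut.py
```

```text
wrist [(0.66, 4863, array([314., 320.]))]
wrist 0
scene [(0.77, 216, array([211., 342.]))]
scene 216
[-6.96985526 -7.63866345] 119.744872165864 1.3116883116883118
0 1.37; 15 1.392; 30 1.375; 45 1.398; 60 1.446; 75 1.436; 90 1.416;
```

```bash
sed -i 's/    if n=="scene": m=r\[0\]\["mask"\] /    if 1: m=r[0]["mask"]/' fitnut.py; python3 fitnut.py
```

```text
wrist [(0.83, 4818, array([314., 320.])), (0.21, 1384, array([332., 191.]))]
wrist 4818
scene [(0.5, 238, array([210., 342.]))]
scene 238
[ 0.45895194 -4.60468198] 39.795811604335164 0.39249684467075774
0 0.521; 15 0.506; 30 0.439; 45 0.458; 60 0.607; 75 0.566; 90 0.535;
```

play_rows:
  series: [-20.6,-16.2,0,0,-20.6,-16.2,0,0,-20.6,-16.2,20,0,0,0,40,0,0,0,40,0,0,0,30,0,0,0,20,0,0,0,10,0,0,0,6,0,0,0,0,0]

```text
t: 7.5
eef_pos: [0.5, 0.2151, 0.0181]
ee_rot: [-3.14, 0.099, -0.0]
force: [0.0, 0.4, -0.1]
gripper_width: 0.0291
```

```bash
python3 snap.py scene pics/s6.png 250,450,200,350 1.2
```

```text
7.55 [0.5003 0.2151 0.0186] [ 0.   0.2 -0.7] 0.0288
```

View pics/s6.png

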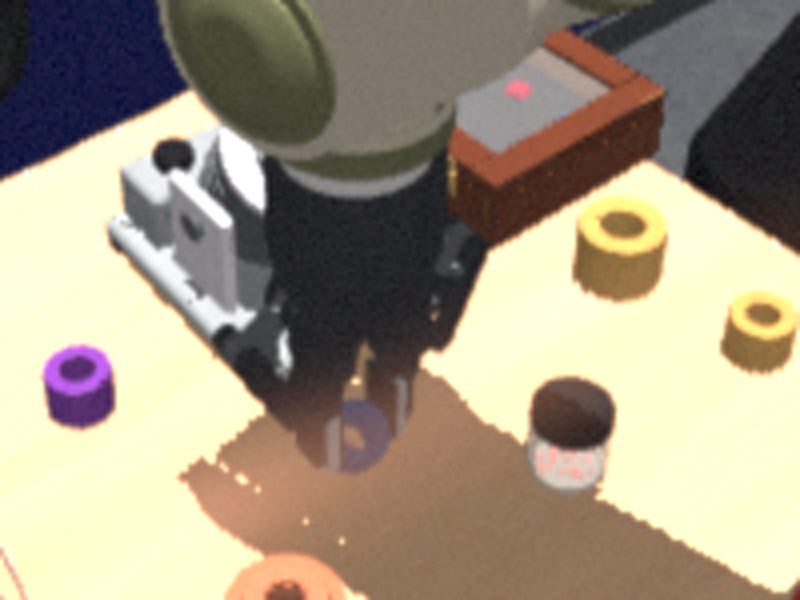

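play_rows:
  series: [0,0,3,0,0,0,1,0]

```text
t: 7.75
eef_pos: [0.5002, 0.2151, 0.0144]
ee_rot: [-3.14, 0.099, -0.002]
force: [0.8, -0.3, -1.1]
gripper_width: 0.0288
```

play_rows:
  series: [0,0,1,0,0,0,1,0,0,0,0,0]

```text
t: 8.05
eef_pos: [0.5, 0.2151, 0.0122]
ee_rot: [-3.14, 0.099, -0.001]
force: [-0.3, -0.1, -0.2]
gripper_width: 0.0287
```

play_rows:
  series: [0,0,1,0,0,0,1,0,0,0,1,0,0,0,0,0]

```text
t: 8.45
eef_pos: [0.5009, 0.2151, 0.011]
ee_rot: [-3.14, 0.098, -0.004]
force: [-4.3, -2.1, 18.9]
gripper_width: 0.0288
```

```bash
python3 snap.py scene pics/s7.png 290,390,250,325 1.2;python3 snap.py wrist pics/w7.png
```

```text
8.5 [0.5009 0.2151 0.011 ] [-4.7 -1.8 19.5] 0.0285
8.55 [0.5009 0.2151 0.0111] [-3.9 -2.7 18.8] 0.0287
```

View pics/s7.png

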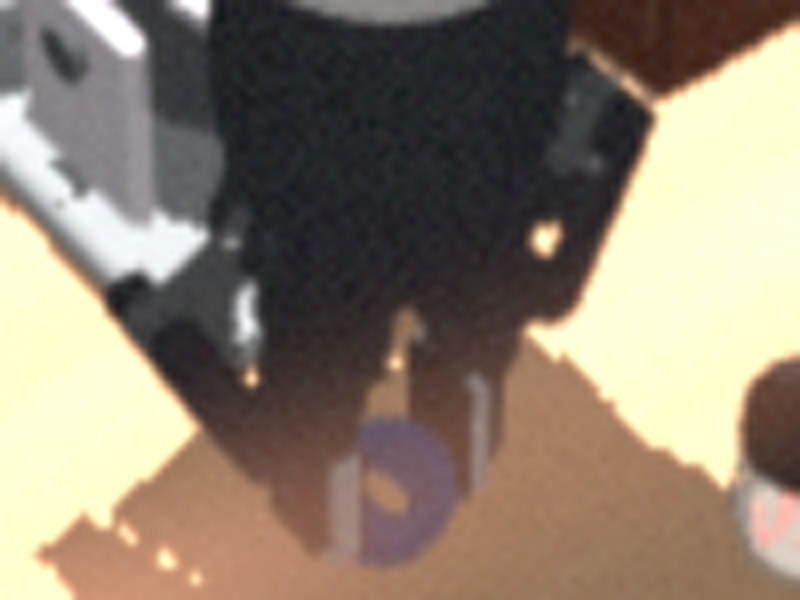

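View pics/w7.png

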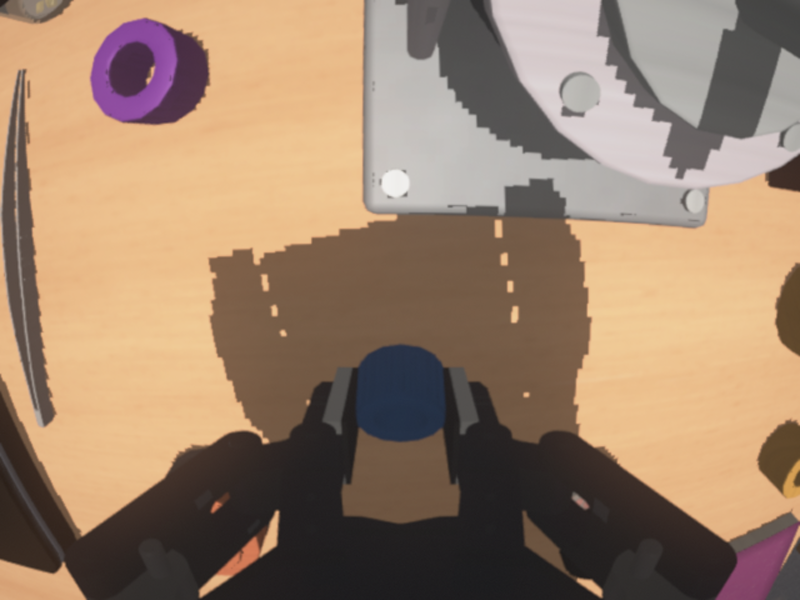

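play_rows:
  series: [0,0,-1,0,0,0,0,0,0,0,0,0,0,0,0,0]
  grip: 50

```text
t: 8.95
eef_pos: [0.4997, 0.215, 0.0097]
ee_rot: [3.14, -0.099, -0.001]
force: [0.2, -0.5, 0.1]
gripper_width: 0.0499
```

```bash
python3 snap.py scene pics/s8.png 290,390,250,325 1.2;python3 snap.py wrist pics/w8.png
```

```text
9.0 [0.4997 0.215  0.0098] [-0.9 -0.2 -0.1] 0.05
9.05 [0.4998 0.215  0.0098] [-0.6  0.1  0.7] 0.0502
```

View pics/s8.png

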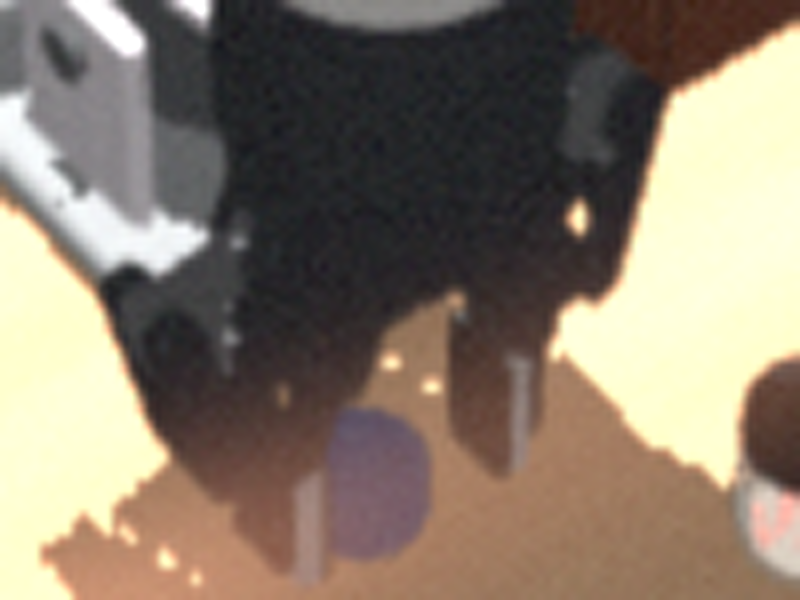

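View pics/w8.png

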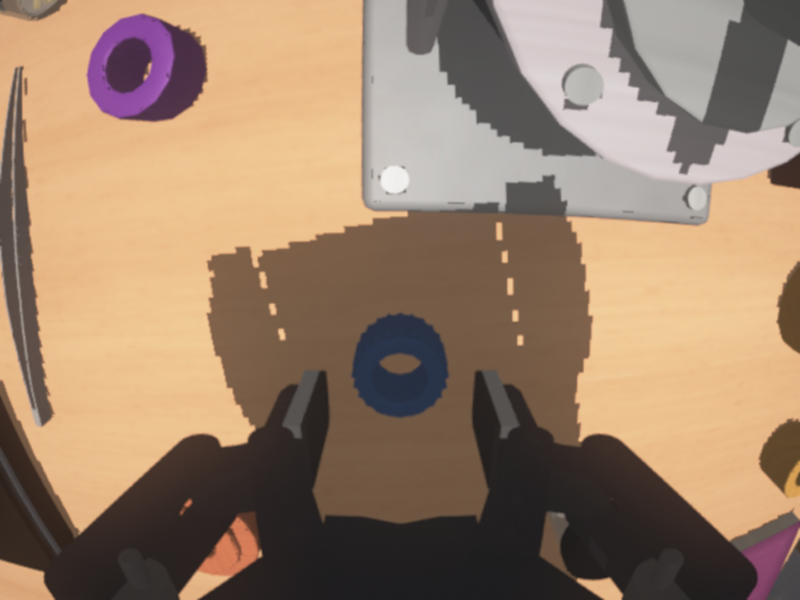

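play_rows:
  series: [0,0,-40,0,0,0,-40,0,0,0,-40,0,-12,34,0,0,-12,34,0,0,-12,34,0,0,-12,34,0,0,-7,34,0,0,0,34,0,0,0,0,0,0]

```text
t: 10.05
eef_pos: [0.4321, 0.0122, 0.1301]
ee_rot: [3.139, -0.105, 0.001]
force: [0.6, 0.1, -0.7]
gripper_width: 0.0502
```

```bash
python3 - <<'E'
from h import *
p,M=tool(); print(manip.read_state()["t"],p)
for n in ["wrist","scene","top"]:
    im=viewer.get_image(n); cv2.imwrite(f"pics/{n}9.png",im["color"][:,:,::-1])
    for t in ["spacer_c","nut_c"]:
        for r in viewer.spot_point(t,im)[:4]:
            print(n,t,round(r["p"],2),r["point"],proj(im,r["point"],n).round(0))
E
```

```text
10.05 [0.43205405 0.01219801 0.13014184]
wrist spacer_c 0.97 [0.6148, 0.2872, 0.015] [ 0. 62.]
wrist spacer_c 0.78 [0.4274, 0.0109, 0.0152] [321. 241.]
wrist spacer_c 0.6 [0.5179, 0.0238, 0.0213] [293. 115.]
wrist nut_c 0.7 [0.5128, 0.2138, 0.0108] [ 68. 156.]
scene spacer_c 0.84 [0.4345, 0.0108, 0.0128] [438. 282.]
scene spacer_c 0.77 [0.5209, 0.0211, 0.0187] [402. 260.]
scene spacer_c 0.71 [0.4372, 0.1372, 0.0184] [392. 310.]
scene spacer_c 0.62 [0.6197, 0.2899, 0.0158] [268. 295.]
scene nut_c 0.62 [0.5107, 0.2136, 0.0103] [334. 310.]
top spacer_c 0.72 [0.6196, 0.2901, 0.0157] [224. 214.]
top spacer_c 0.62 [0.5119, 0.0209, 0.017] [401. 285.]
top nut_c 0.8 [0.5071, 0.2169, 0.0114] [271. 288.]
```

View pics/wrist9.png

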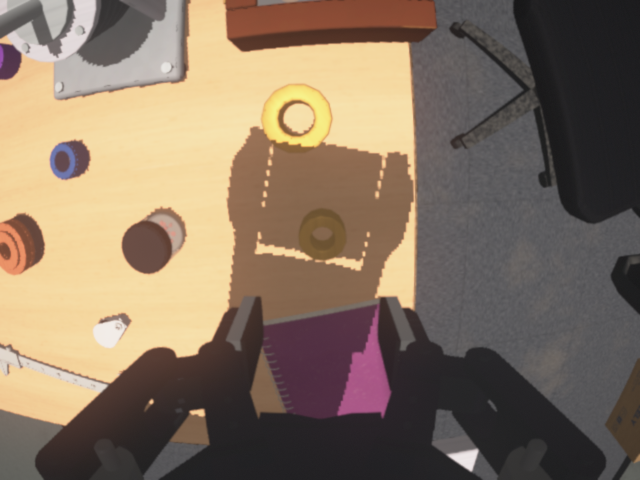

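View pics/scene9.png

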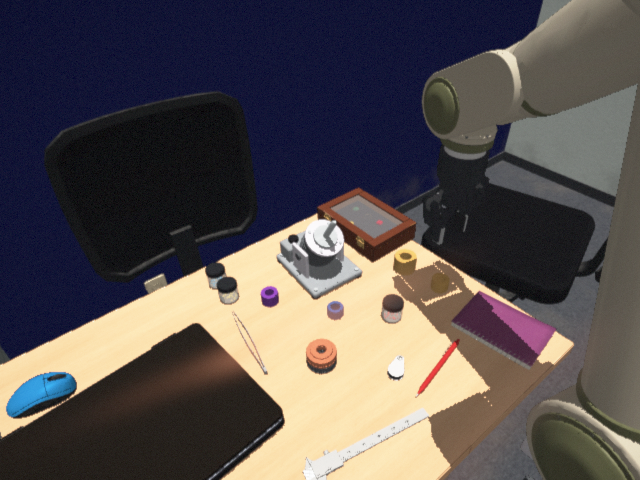

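play_rows:
  series: [0.5,1.5,30,0,0,0,35,0,0,0,30,0,0,0,15,0,0,0,8,0,0,0,2,0,0,0,0,0]

```text
t: 11.2
eef_pos: [0.4329, 0.0134, 0.0104]
ee_rot: [3.14, -0.098, 0.001]
force: [1.2, 0.1, 0.8]
gripper_width: 0.0499
```

```bash
python3 snap.py wrist pics/w10.png 0,640,0,480 1.5
```

```text
11.25 [0.4331 0.0133 0.0107] [-0.8 -0.1  0.8] 0.0497
```

View pics/w10.png

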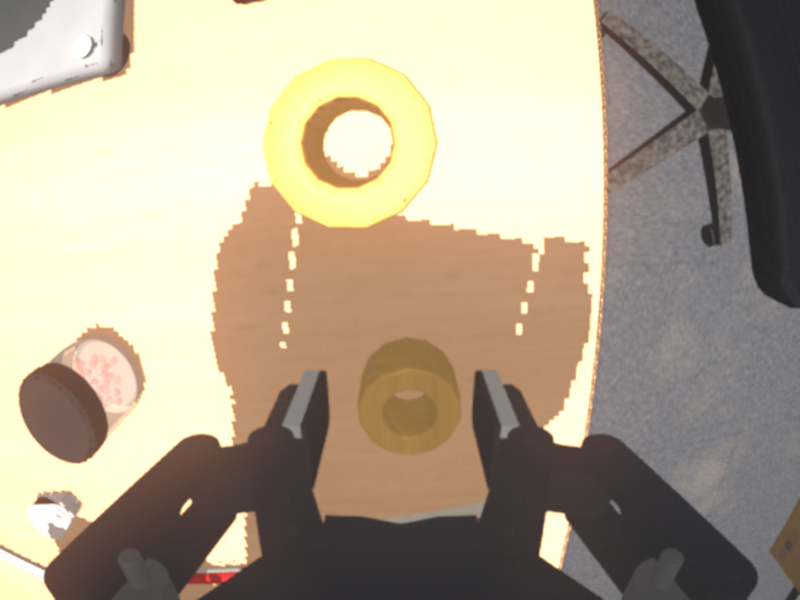

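play_rows:
  series: [0,2.8,0,0,0,0,0,0,0,0,0,0,0,0,0,0,0,0,0,0]
  grip: 24
  force: 30

```text
t: 11.75
eef_pos: [0.4329, 0.0102, 0.0109]
ee_rot: [3.139, -0.099, 0.002]
force: [-1.6, -0.4, 5.4]
gripper_width: 0.0328
```

play_rows:
  series: [0,0,-20,0,0,0,-40,0,0,0,-50,0,0,0,-50,0,0,0,-25,0,0,0,0,0]

```text
t: 12.35
eef_pos: [0.4338, 0.0102, 0.1987]
ee_rot: [3.138, -0.099, 0.012]
force: [0.1, 0.7, -1.5]
gripper_width: 0.0327
```

```bash
python3 snap.py wrist pics/w11.png 0,640,0,480 1.5; python3 snap.py scene pics/s11.png
```

```text
12.4 [0.4328 0.0104 0.1963] [ 0.1 -0.  -1.6] 0.0325
12.45 [0.4321 0.0106 0.1948] [-0.6 -0.  -1.3] 0.0331
```

View pics/w11.png

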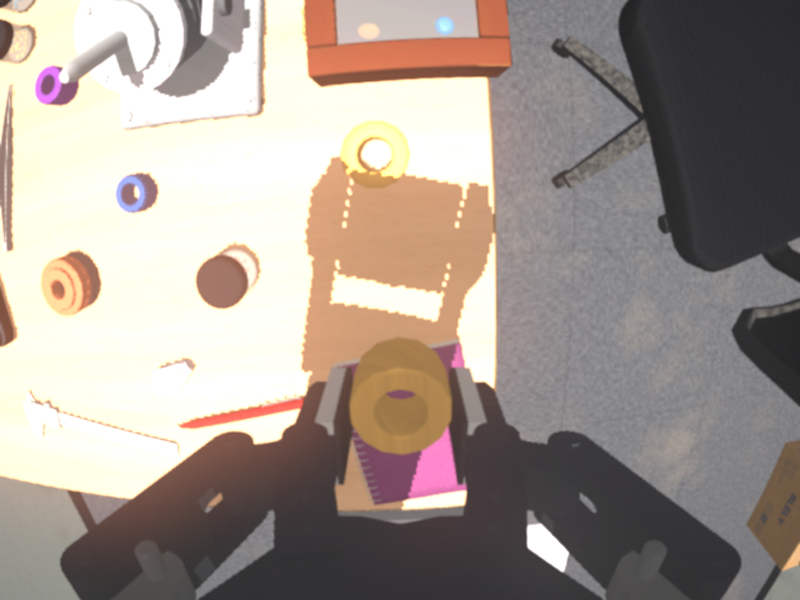

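play_rows:
  series: [20,-39,0,0,20,-39,0,0,20,-39,0,0,20,-39,0,0,0,0,0,0]
  force: 20

```text
t: 12.95
eef_pos: [0.5225, 0.1646, 0.1924]
ee_rot: [-3.14, 0.093, 0.005]
force: [-0.8, -0.8, -0.6]
gripper_width: 0.0333
```

```bash
cat > look.py <<'E'
import sys
from h import *
tag=sys.argv[1]; o=np.array([.604,.1593,.105]); T=frame(o,np.radians(-3.6))
st=manip.read_state(); print(st["t"],st["eef_pos"].round(4),st["force"].round(1),round(st["gripper_width"],4))
cur=[(circ(T,.024,0),(0,255,0)),(circ(T,.003,.058),(0,255,255)),(circ(T,.006,.05),(0,255,255)),([T[:3,3],(T@[0,0,.058,1])[:3]],(255,255,255))]
for n in sys.argv[2:]:
    im=viewer.get_image(n); im["color"]=np.clip(im["color"]*1.5,0,255).astype(np.uint8)
    u,v=proj(im,(T@[0,0,.045,1])[:3],n).round().astype(int); w=60 if n!="top" else 40
    if n=="wrist": w=90
    u=min(max(u,w),640-w);v=min(max(v,w),480-w)
    overlay(im,n,cur,(u-w,u+w,v-w,v+w),600/(2*w),f"pics/{n}{tag}.png"); print(n,"box",u-w,v-w,"scale",600/(2*w))
E
python3 look.py 12 wrist top scene
```

```text
12.95 [0.5225 0.1646 0.1924] [-0.8 -0.8 -0.6] 0.0333
wrist box 230 72 scale 3.3333333333333335
top box 270 184 scale 7.5
scene box 272 164 scale 5.0
```

View pics/wrist12.png

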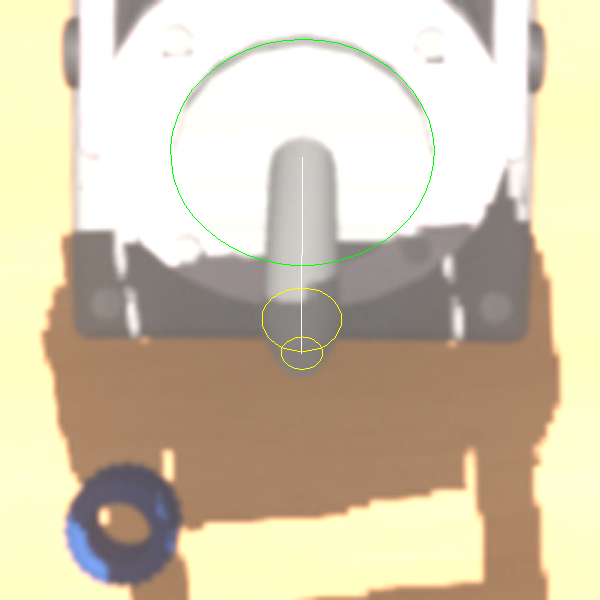

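View pics/scene12.png

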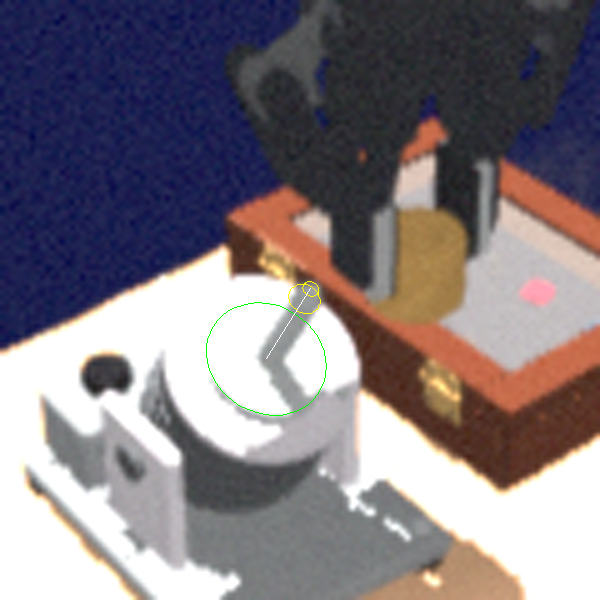

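View pics/top12.png

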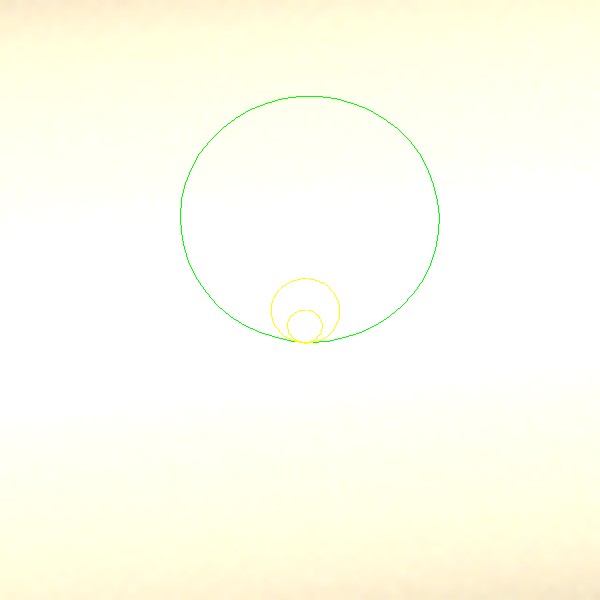

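play_rows:
  series: [20,0,0,0,20,0,0,0,16,0,0,0,0,0,12,0,0,0,10,0,0,0,0,0]

```text
t: 13.7
eef_pos: [0.5762, 0.1573, 0.1707]
ee_rot: [3.14, -0.1, -0.007]
force: [-0.1, 0.3, 0.1]
gripper_width: 0.033
```

```bash
python3 look.py 13 wrist scene
```

```text
13.7 [0.5762 0.1573 0.1707] [-0.1  0.3  0.1] 0.033
wrist box 222 186 scale 3.3333333333333335
scene box 272 164 scale 5.0
```

View pics/wrist13.png

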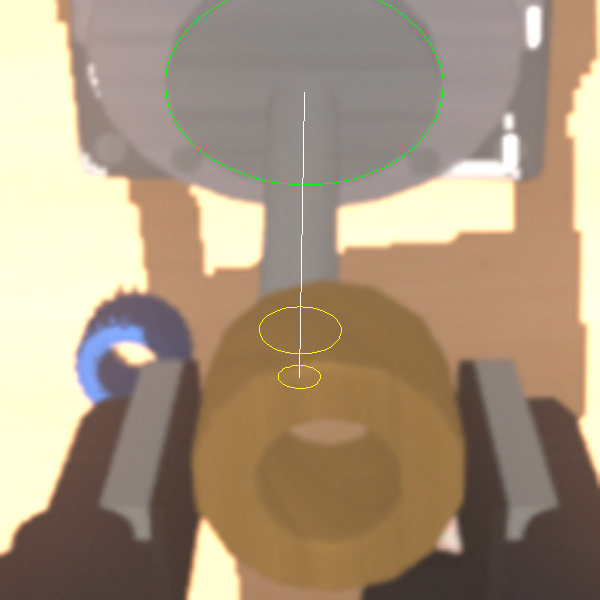

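View pics/scene13.png

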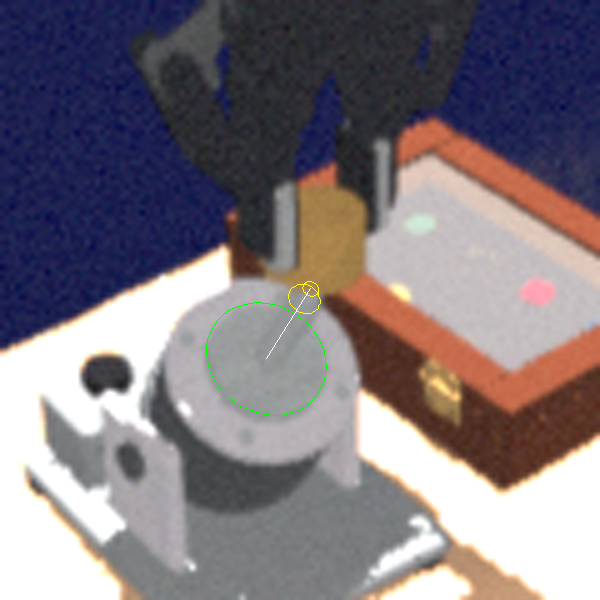

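play_rows:
  series: [2.3,-3.7,0,0,0,0,0,0,0,0,3,0,0,0,3,0,0,0,0,0]

```text
t: 14.3
eef_pos: [0.5802, 0.1612, 0.1664]
ee_rot: [3.14, -0.099, -0.002]
force: [-0.7, -0.2, -0.2]
gripper_width: 0.0327
```

```bash
python3 look.py 14 wrist scene
```

```text
14.3 [0.5802 0.1612 0.1664] [-0.7 -0.2 -0.2] 0.0327
wrist box 230 197 scale 3.3333333333333335
scene box 272 164 scale 5.0
```

View pics/wrist14.png

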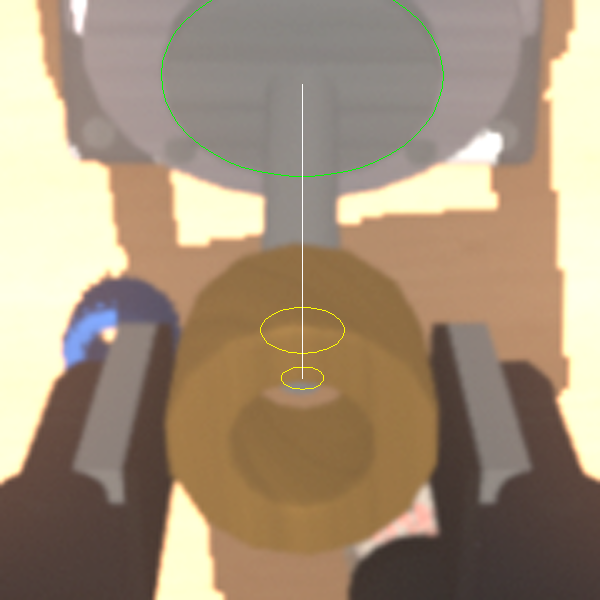

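View pics/scene14.png

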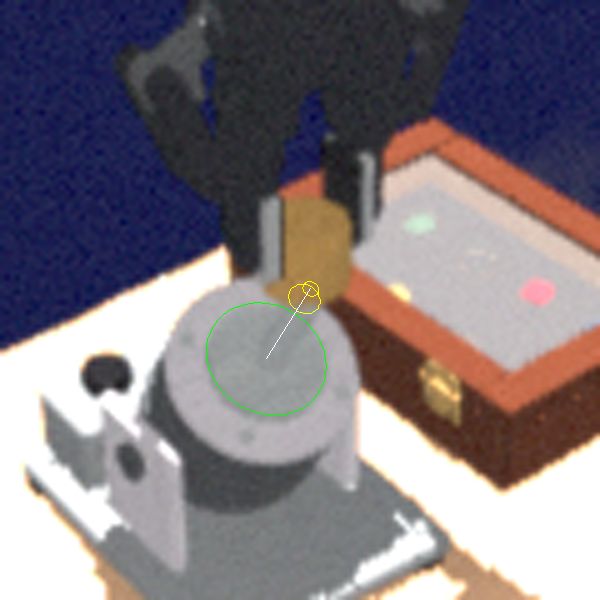

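play_rows:
  series: [-1,0,2,0,0,0,2,0,0,0,2,0,0,0,2,0,0,0,0,0]

```text
t: 14.9
eef_pos: [0.5793, 0.1613, 0.1586]
ee_rot: [3.14, -0.099, -0.001]
force: [0.3, -1.1, -0.4]
gripper_width: 0.0328
```

```bash
python3 look.py 15 wrist scene
```

```text
14.9 [0.5793 0.1613 0.1586] [ 0.3 -1.1 -0.4] 0.0328
wrist box 230 203 scale 3.3333333333333335
scene box 272 164 scale 5.0
```

View pics/wrist15.png

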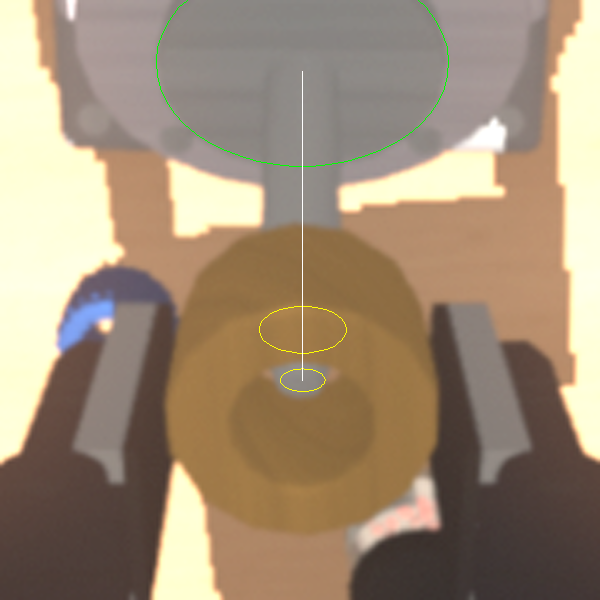

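play_rows:
  series: [0,0,2,0,0,0,2,0,0.3,0,2,0,0.4,0,2,0]

```text
t: 15.4
eef_pos: [0.5806, 0.1613, 0.1512]
ee_rot: [-3.14, 0.099, -0.002]
force: [0.9, 0.6, 1.5]
gripper_width: 0.0332
```

play_rows:
  series: [0.4,0,2,0,0.5,0,2,0,0,0,0,0]

```text
t: 15.7
eef_pos: [0.5814, 0.1614, 0.1485]
ee_rot: [-3.14, 0.099, -0.003]
force: [-2.9, 0.5, 10.7]
gripper_width: 0.0328
```

```bash
python3 look.py 16 wrist scene
```

```text
15.7 [0.5814 0.1614 0.1485] [-2.9  0.5 10.7] 0.0328
wrist box 231 217 scale 3.3333333333333335
scene box 272 164 scale 5.0
```

View pics/wrist16.png

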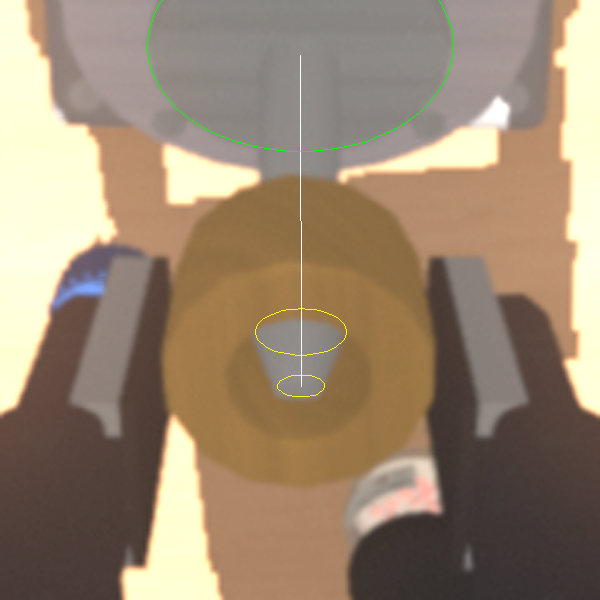

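View pics/scene16.png

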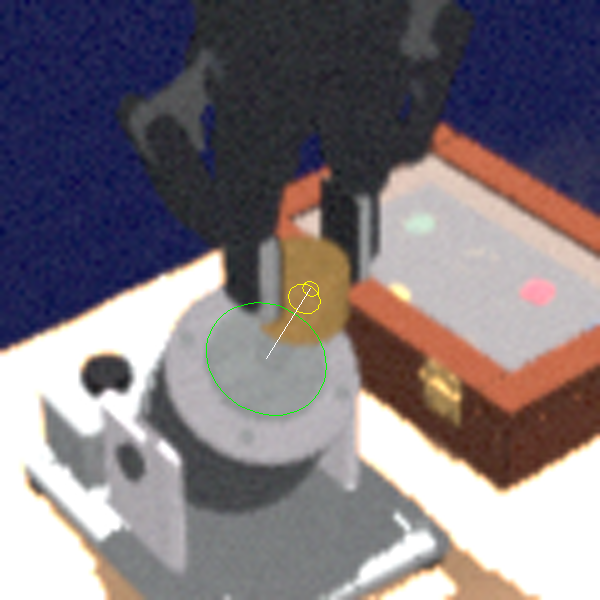

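play_rows:
  series: [0,0,0,0,0,0,0,0,0,0,0,0,0,0,0,0,0,0,0,0]
  grip: 50

```text
t: 16.3
eef_pos: [0.581, 0.1613, 0.1468]
ee_rot: [3.14, -0.099, -0.001]
force: [0.3, -0.2, -0.5]
gripper_width: 0.0501
```

```bash
python3 look.py 17 wrist scene
```

```text
16.3 [0.581  0.1613 0.1468] [ 0.3 -0.2 -0.5] 0.0501
wrist box 230 218 scale 3.3333333333333335
scene box 272 164 scale 5.0
```

View pics/wrist17.png

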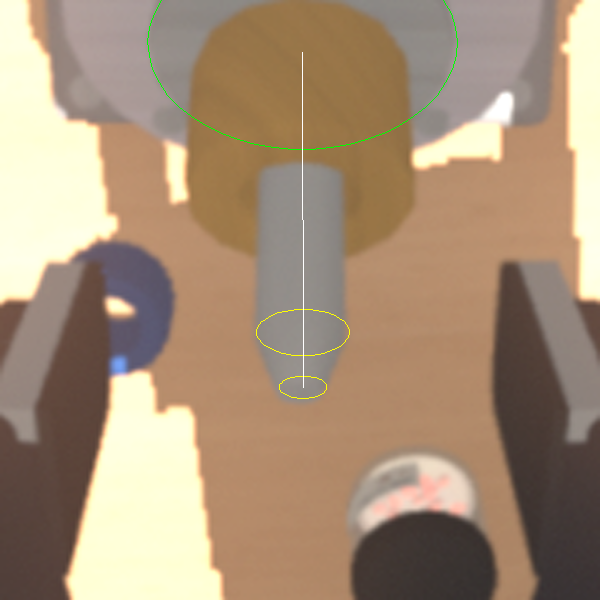

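View pics/scene17.png

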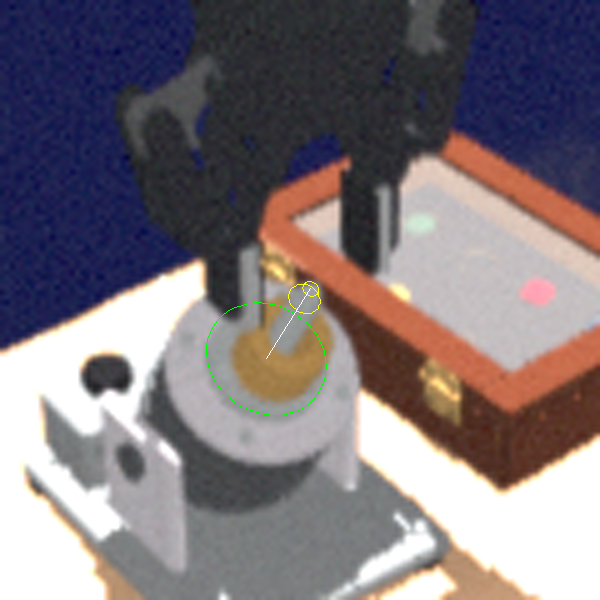

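```bash
python3 - <<'E'
from h import *
p,M=tool(); im=viewer.get_image("wrist")
for u,v,y in [(327,372,-25),(473,372,25),(352,368,-14.5),(448,368,14.5)]:
    o,d=ray(im,u/1.25,v/1.25,"wrist"); o=M.T@(o-p)*1000; d=M.T@d
    for yy in (y,-y):
        t=(yy-o[1])/d[1]
        if t>0: print(u,v,(o+t*d).round(1))
for n in ["scene","top","wrist"]:
    im=viewer.get_image(n)
    for t in ["lap_top_c","lap_low_c"]:
        for r in viewer.spot_point(t,im)[:2]: print(n,t,round(r["p"],2),r["point"],proj(im,r["point"],n).round(1))
E
```

```text
327 372 [  6.  -25.    1.5]
473 372 [ 8.2 25.  -2.8]
352 368 [ 14.9 -14.5 -13.1]
448 368 [ 17.9  14.5 -19.3]
scene lap_top_c 0.8 [0.441, 0.3057, 0.022] [318.9 355.3]
scene lap_top_c 0.6 [0.6039, 0.1637, 0.1027] [323. 237.]
top lap_top_c 0.58 [0.4422, 0.3027, 0.0243] [212.4 331.1]
top lap_low_c 0.42 [0.4413, 0.3002, 0.0139] [215.  331.8]
```

play_rows:
  series: [0,0,-30,0,0,0,-30,0,-37,-33.2,0,0,-37,-33.2,0,0,-37,-33.2,0,0,-36.6,-33.2,0,0,0,0,40,0,0,0,40,0,0,0,30,0,0,0,0,0]
  grip: 70

```text
t: 17.9
eef_pos: [0.4401, 0.3023, 0.0938]
ee_rot: [3.137, -0.099, -0.01]
force: [-0.8, -0.1, 0.3]
gripper_width: 0.07
```

```bash
python3 - <<'E'
from h import *
p,M=tool(); print(manip.read_state()["t"],p)
im=viewer.get_image("wrist"); cv2.imwrite("pics/w18.png",im["color"][:,:,::-1])
for t in ["lap_top_c","lap_low_c","nut_c"]:
    for r in viewer.spot_point(t,im)[:3]: print(t,round(r["p"],2),r["point"],proj(im,r["point"],"wrist").round(1))
E
```

```text
17.9 [0.44010493 0.30232648 0.09375068]
lap_top_c 0.9 [0.4438, 0.3032, 0.0265] [317.1 251.3]
lap_low_c 0.7 [0.4427, 0.3052, 0.0078] [314.2 243.2]
nut_c 0.62 [0.5141, 0.2118, 0.0092] [455.7 127. ]
```

View pics/w18.png

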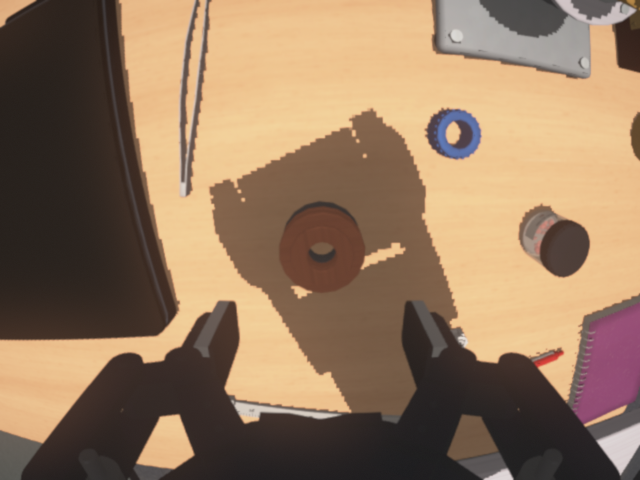

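play_rows:
  series: [2.4,-1,30,0,0,0,25,0,0,0,15,0,0,0,0,0,0,0,0,0]
  grip: 64

```text
t: 18.6
eef_pos: [0.4454, 0.3042, 0.0285]
ee_rot: [-3.139, 0.099, -0.003]
force: [0.3, 0.1, -0.1]
gripper_width: 0.0639
```

```bash
python3 snap.py wrist pics/w19.png 0,640,0,480 1.8;python3 snap.py scene pics/s19.png 260,380,290,380 1.5
```

```text
18.65 [0.4455 0.3043 0.0287] [ 0.1 -0.2  0.7] 0.064
18.7 [0.4455 0.3043 0.0287] [ 0.6 -0.3  0.1] 0.0639
```

View pics/w19.png

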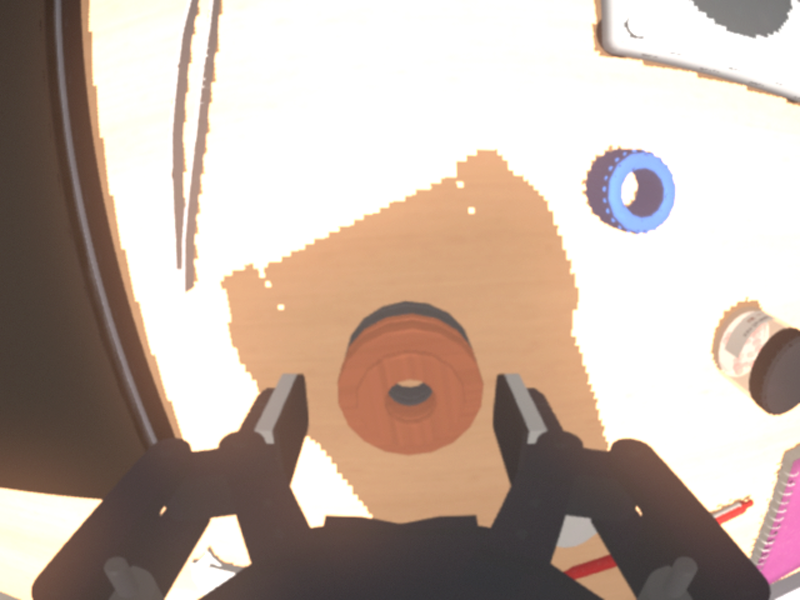

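View pics/s19.png

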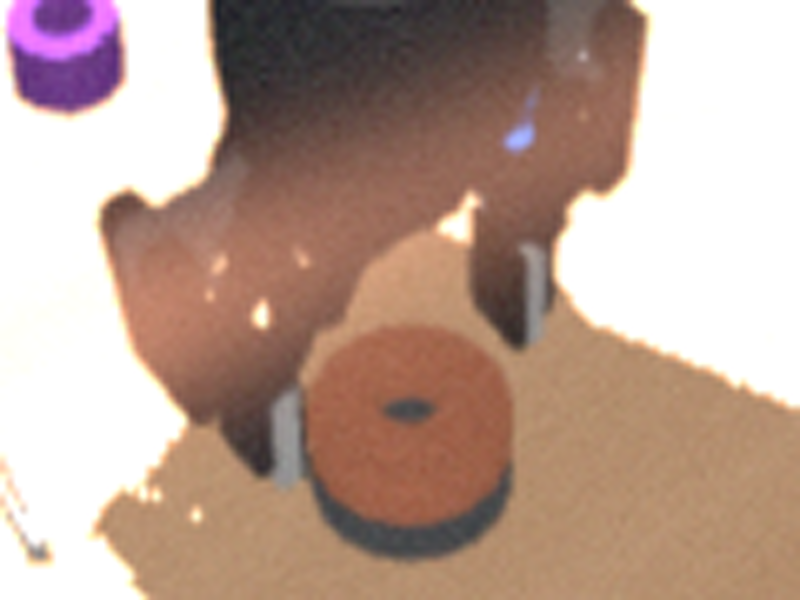

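```bash
python3 - <<'E'
from h import *
im=viewer.get_image("wrist")
print(onz(im,409/1.25,393/1.25,.034,"wrist"),onz(im,410/1.25,402/1.25,.034,"wrist"))
im["color"]=np.clip(im["color"]*1.8,0,255).astype(np.uint8)
E=np.eye(4);E[:3,3]=[.444,.3015,0]
cur=[(circ(E,.026,.030),(0,255,0)),(circ(E,.019,.034),(255,0,0)),(circ(E,.0085,.034),(0,255,255)),(circ(E,.026,.015),(255,255,255))]
overlay(im,"wrist",cur,(240,420,220,380),3.7,"pics/w20.png")
E
```

```text
[0.4469604  0.30079069 0.034     ] [0.44342474 0.30064262 0.034     ]
```

View pics/w20.png

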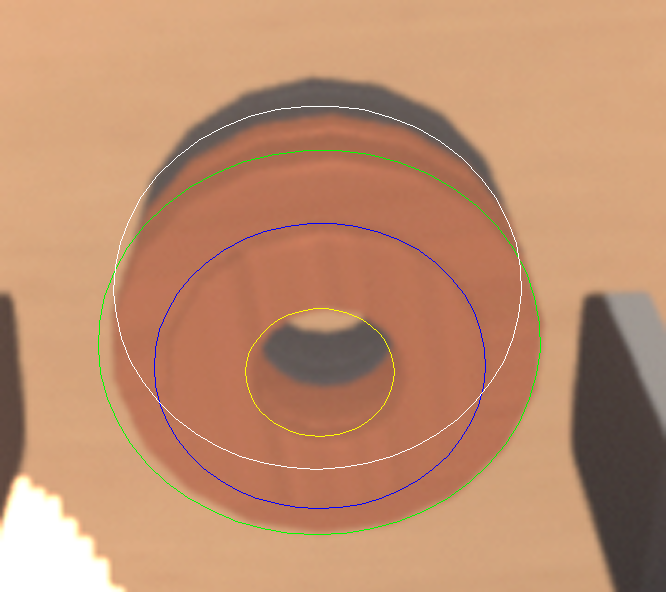

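play_rows:
  series: [-0.5,3,0,0,0,0,5,0,0,0,4,0,0,0,0,0,0,0,0,0]

```text
t: 19.25
eef_pos: [0.4438, 0.3009, 0.0178]
ee_rot: [3.14, -0.099, -0.0]
force: [0.2, -0.2, 0.8]
gripper_width: 0.064
```

```bash
python3 snap.py scene pics/s21.png 270,370,310,385 1.8; python3 snap.py wrist pics/w21.png 0,640,0,480 1.8
```

```text
19.3 [0.4439 0.301  0.018 ] [ 0.5 -0.2  0.5] 0.0643
19.35 [0.4439 0.301  0.018 ] [-0.2  0.6 -0.5] 0.0642
```

View pics/s21.png

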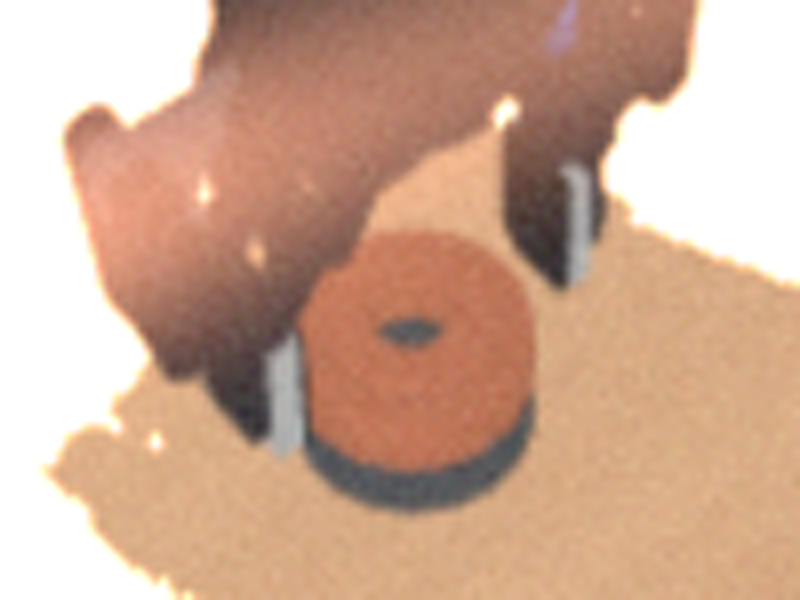

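View pics/w21.png

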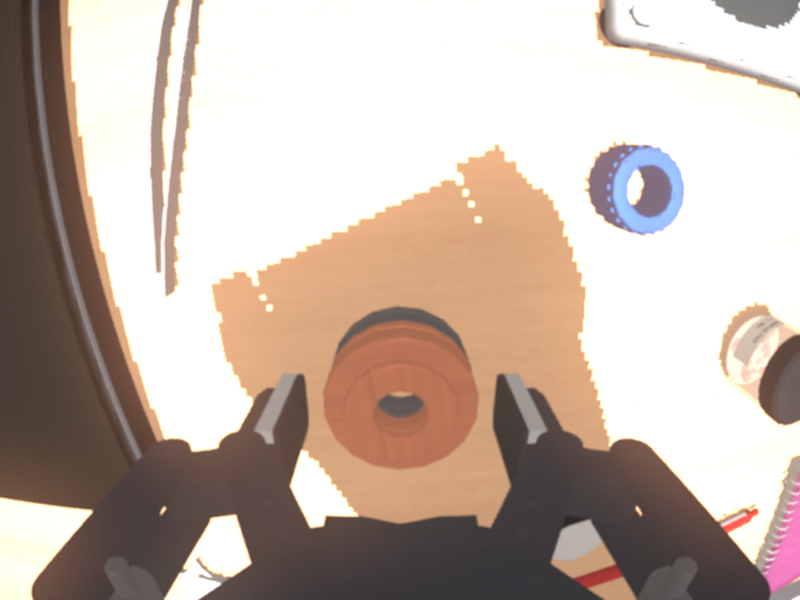

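```bash
python3 - <<'E'
from h import *
im=viewer.get_image("scene"); p,M=tool()
for z in (.014,.018,.022,.026):
    q=p+M@np.array([-.011,-.032,0]); q[2]=z
    q2=p+M@np.array([-.011,.032,0]); q2[2]=z
    f=lambda q:((proj(im,q,"scene")-[270,310])*8).round()
    print(z,f(q),f(q2), f([.4445,.301-.0,z]))
E=np.eye(4);E[:3,3]=[.4445,.301,0]
im["color"]=np.clip(im["color"]*1.8,0,255).astype(np.uint8)
overlay(im,"scene",[(circ(E,.026,.015),(255,255,255)),(circ(E,.026,.030),(0,255,0)),(circ(E,.026,0),(0,0,0))],(270,370,310,385),8,"pics/s22.png")
E
```

```text
0.014 [304. 477.] [554. 327.] [399. 364.]
0.018 [303. 465.] [554. 316.] [399. 352.]
0.022 [302. 453.] [554. 304.] [398. 340.]
0.026 [301. 441.] [554. 292.] [398. 328.]
```

View pics/s22.png

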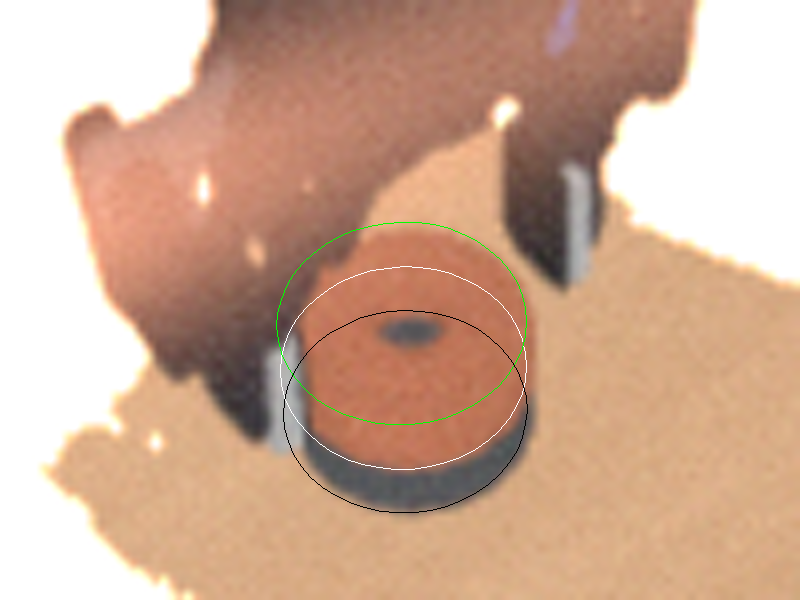

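play_rows:
  series: [0,0,3,0,0,0,0,0,0,0,0,0,0,0,0,0,0,0,0,0]
  grip: 42
  force: 35

```text
t: 19.9
eef_pos: [0.4442, 0.3011, 0.0158]
ee_rot: [-3.14, 0.098, -0.001]
force: [-2.5, -2.1, 9.9]
gripper_width: 0.0508
```

```bash
python3 snap.py scene pics/s23.png 270,370,310,385 1.8
```

```text
19.95 [0.4442 0.3011 0.0158] [-2.4 -2.1  9.8] 0.051
```

View pics/s23.png

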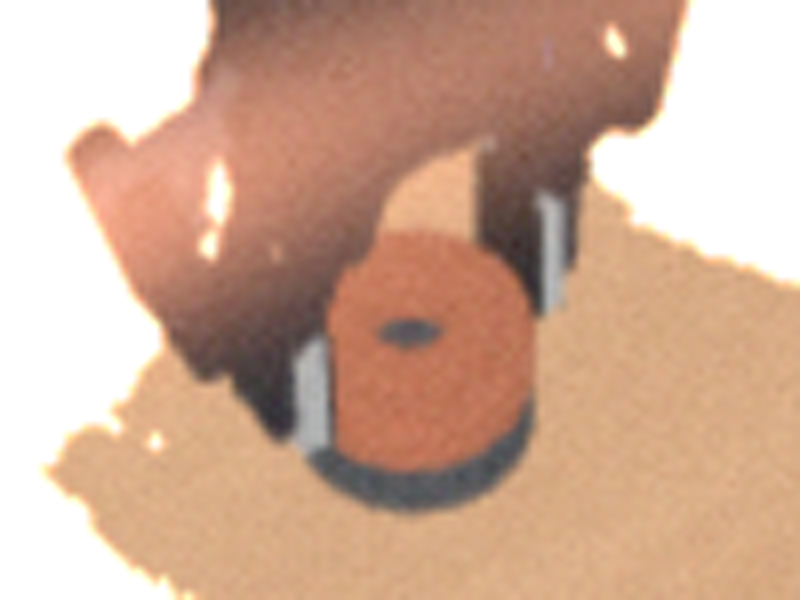

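play_rows:
  series: [0,0,-2,0,0,0,-4,0,0,0,-8,0,0,0,-10,0,0,0,0,0]

```text
t: 20.45
eef_pos: [0.4446, 0.3013, 0.0406]
ee_rot: [-3.139, 0.099, -0.004]
force: [-0.3, 0.5, -1.8]
gripper_width: 0.0511
```

```bash
python3 snap.py scene pics/s24.png 270,370,310,385 1.8;  python3 snap.py wrist pics/w24.png 0,640,0,480 1.8
```

```text
20.5 [0.4443 0.3011 0.0399] [ 0.4 -0.3 -1.7] 0.0509
20.55 [0.444  0.301  0.0393] [-0.2  0.8 -0.3] 0.0508
```

View pics/s24.png

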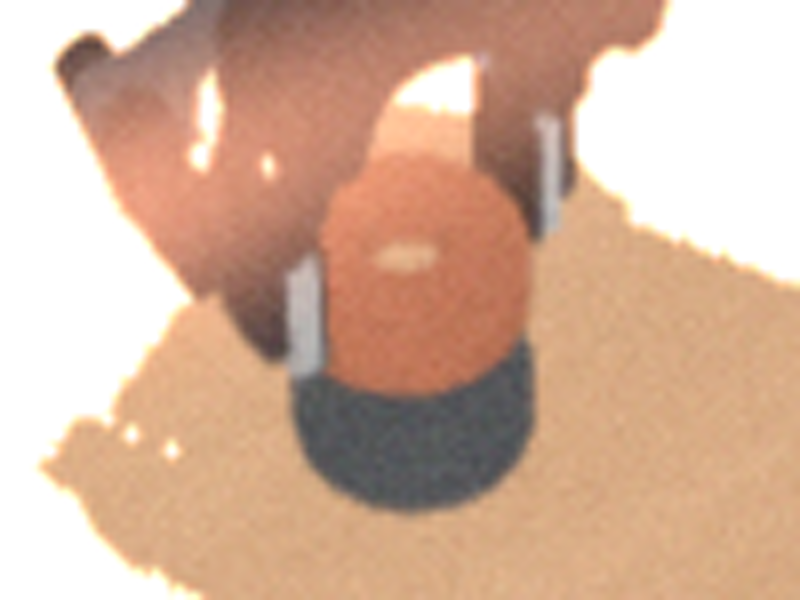

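View pics/w24.png

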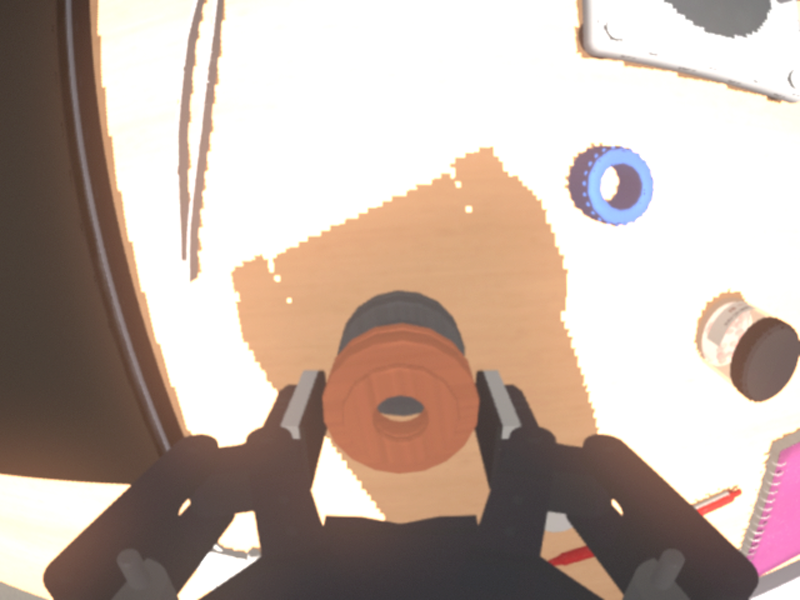

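play_rows:
  series: [0,0,-40,0,0,0,-40,0,0,0,-40,0,0,0,-30,0,36,33,0,0,36,33,0,0,36,33,0,0,35.5,32,0,0,0,0,15,0,0,0,0,0]

```text
t: 21.55
eef_pos: [0.5782, 0.1602, 0.1715]
ee_rot: [3.14, -0.102, -0.007]
force: [-0.6, 0.5, -1.6]
gripper_width: 0.0506
```

```bash
python3 look.py 25 wrist scene
```

```text
21.55 [0.5782 0.1602 0.1715] [-0.6  0.5 -1.6] 0.0506
wrist box 228 189 scale 3.3333333333333335
scene box 272 164 scale 5.0
```

View pics/wrist25.png

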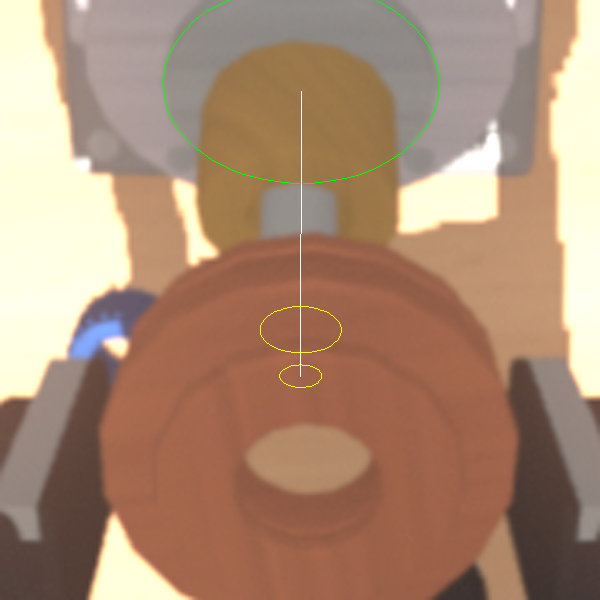

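View pics/scene25.png

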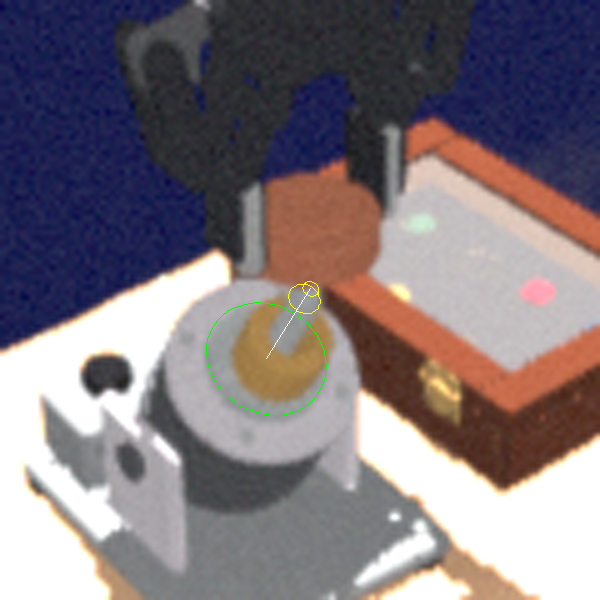

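play_rows:
  series: [0,-1,5,0,0,0,6,0,0,0,5,0,0,0,0,0]

```text
t: 22.05
eef_pos: [0.5784, 0.1624, 0.1572]
ee_rot: [3.14, -0.098, -0.002]
force: [-0.5, 0.0, -1.1]
gripper_width: 0.0507
```

```bash
python3 look.py 26 wrist
```

```text
22.05 [0.5784 0.1624 0.1572] [-0.5  0.  -1.1] 0.0507
wrist box 232 202 scale 3.3333333333333335
```

View pics/wrist26.png

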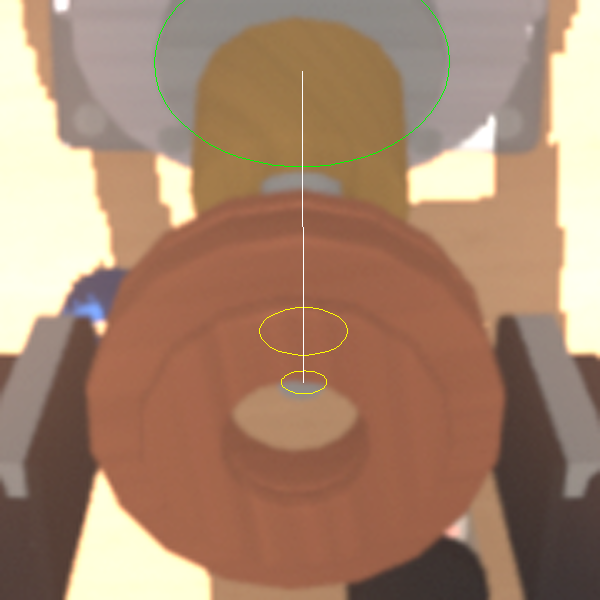

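play_rows:
  series: [0.5,1,3,0,0,0,3,0,0,0,3,0,0,0,2,0,0,0,2,0]
  force: 25

```text
t: 22.6
eef_pos: [0.5793, 0.1611, 0.1448]
ee_rot: [-3.14, 0.099, 0.0]
force: [-0.3, -0.2, -1.5]
gripper_width: 0.0508
```

```bash
python3 look.py 27 wrist
```

```text
22.6 [0.5793 0.1611 0.1448] [-0.3 -0.2 -1.5] 0.0508
wrist box 230 216 scale 3.3333333333333335
```

View pics/wrist27.png

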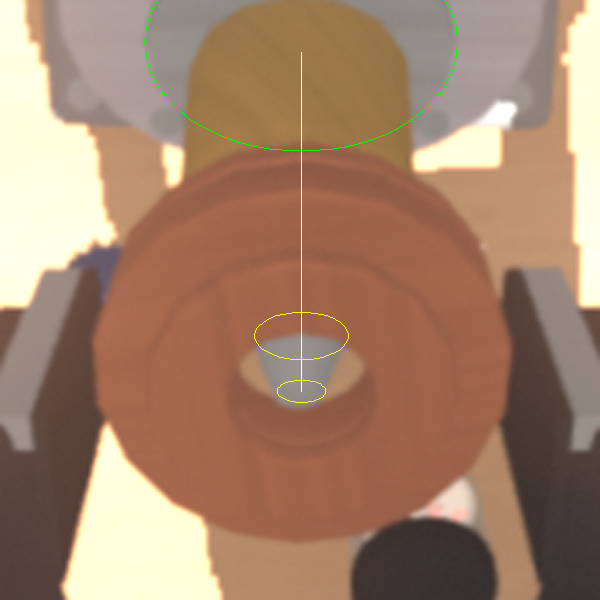

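play_rows:
  series: [0,0,2,0,0,0,2,0,0.3,0,2,0,0,0,0,0]

```text
t: 23.05
eef_pos: [0.5799, 0.1611, 0.1389]
ee_rot: [-3.14, 0.099, -0.001]
force: [1.2, 0.1, -1.8]
gripper_width: 0.051
```

play_rows:
  series: [0.4,0,2,0,0.5,0,2,0,0,0,0,0]

```text
t: 23.35
eef_pos: [0.5814, 0.161, 0.1354]
ee_rot: [-3.14, 0.099, -0.004]
force: [6.2, 0.4, 2.1]
gripper_width: 0.0511
```

```bash
python3 look.py 28 wrist scene
```

```text
23.35 [0.5814 0.161  0.1354] [6.2 0.4 2.1] 0.0511
wrist box 230 231 scale 3.3333333333333335
scene box 272 164 scale 5.0
```

View pics/wrist28.png

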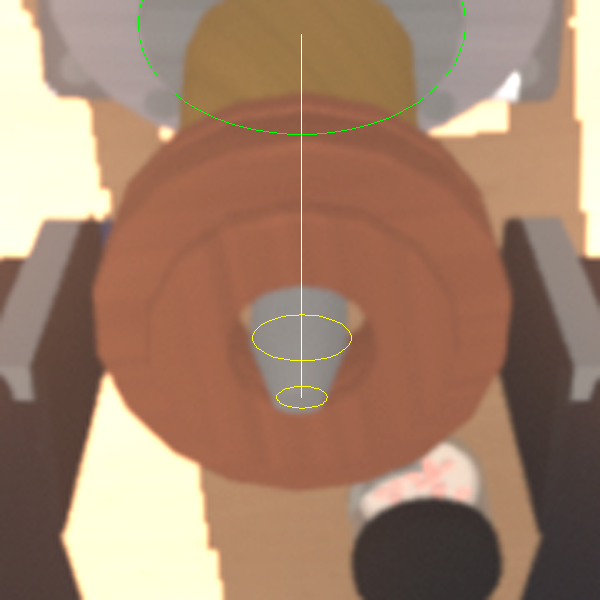

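View pics/scene28.png

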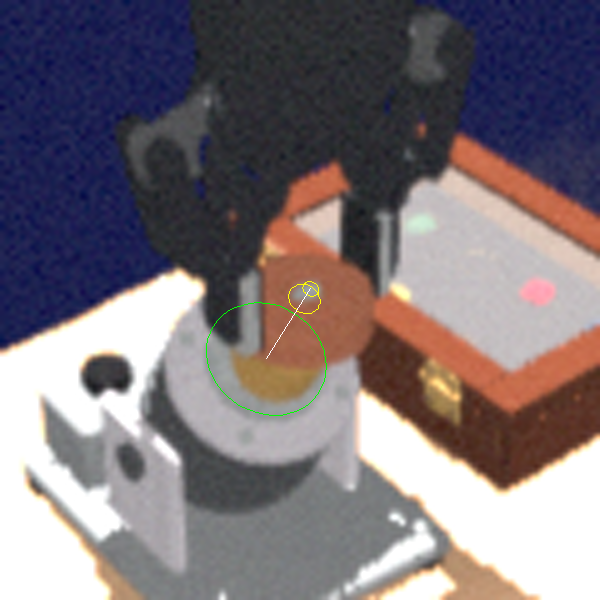

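play_rows:
  series: [0,0,0,0,0,0,0,0,0,0,0,0,0,0,0,0,0,0,0,0]
  grip: 66

```text
t: 23.95
eef_pos: [0.5804, 0.1611, 0.1349]
ee_rot: [3.14, -0.099, -0.001]
force: [0.3, -0.5, 0.6]
gripper_width: 0.066
```

```bash
python3 look.py 29 wrist scene
```

```text
23.95 [0.5804 0.1611 0.1349] [ 0.3 -0.5  0.6] 0.066
wrist box 230 230 scale 3.3333333333333335
scene box 272 164 scale 5.0
```

View pics/wrist29.png

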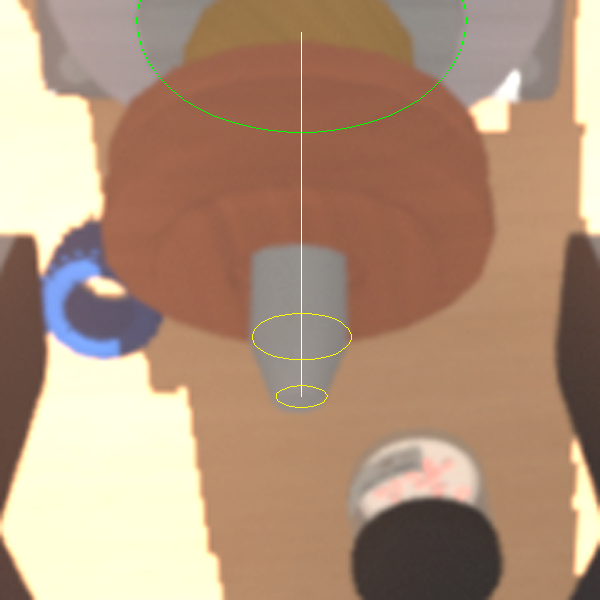

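View pics/scene29.png

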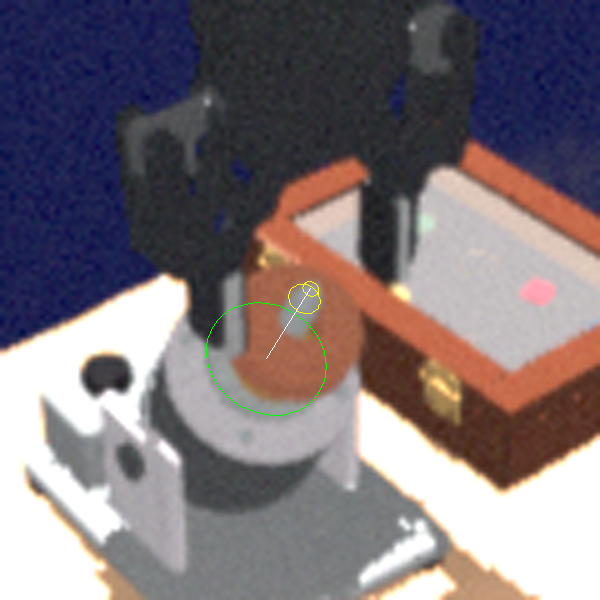

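play_rows:
  series: [0,0,-30,0,0,0,-30,0,0,0,-20,0,-30,0,0,0,0,0,0,0]

```text
t: 24.55
eef_pos: [0.5485, 0.1634, 0.2155]
ee_rot: [-3.14, 0.098, 0.001]
force: [-0.3, 0.5, -0.2]
gripper_width: 0.066
```

```bash
cat > chk.py <<'E'
import sys
from h import *
tag=sys.argv[1]; off=float(sys.argv[2]); what=sys.argv[3]
T=frame(np.array([.604,.1593,.105]),np.radians(-3.6)); 
for n in ["wrist","scene","top"]:
    im=viewer.get_image(n); im["color"]=np.clip(im["color"]*(1.5 if n!="top" else 1),0,255).astype(np.uint8)
    D=np.eye(4); D[0,3]=off; L=T@D
    cur=[(circ(T,.003,.058),(0,255,255)),(circ(T,.006,.05),(0,255,255)),(circ(L,.026,.021),(255,255,255)),(circ(L,.026,.036),(0,255,0)),(circ(L,.019,.040),(255,0,0))]
    if what=="nut": cur+=[(circ(L,.015,.040),(255,0,255)),(circ(L,.015,.062),(255,255,0))]
    u,v=proj(im,(T@[0,0,.03,1])[:3],n).round().astype(int); w=dict(wrist=70,scene=35,top=35)[n]
    u=min(max(u,w),640-w);v=min(max(v,w),480-w)
    overlay(im,n,cur,(u-w,u+w,v-w,v+w),600/(2*w),f"pics/c{n}{tag}.png")
st=manip.read_state(); print(st["t"],st["eef_pos"].round(4),st["force"].round(1))
E
python3 chk.py 30 -0.0025 lap
```

```text
24.7 [0.5509 0.1629 0.215 ] [-0.2 -0.1  0.5]
```

View pics/cwrist30.png

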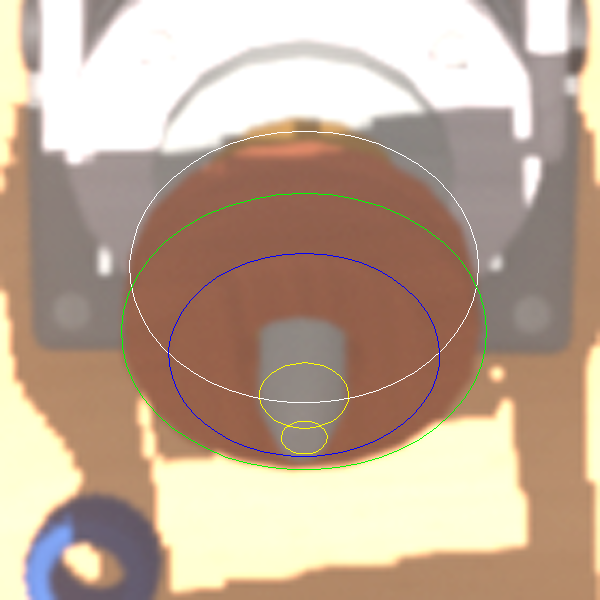

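View pics/cscene30.png

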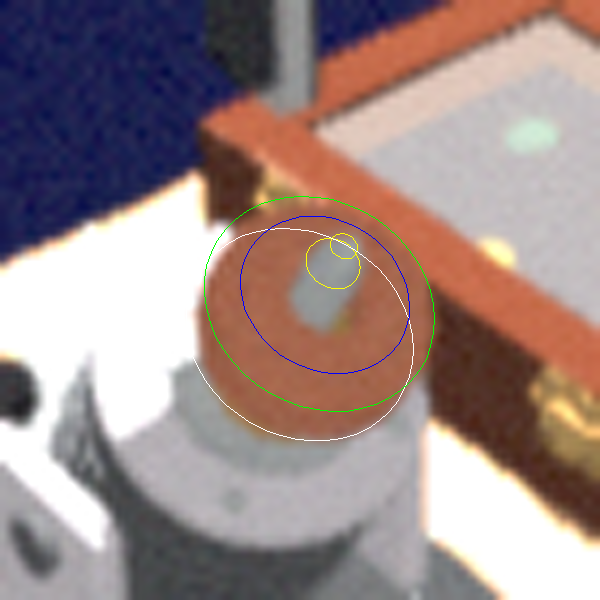

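View pics/ctop30.png

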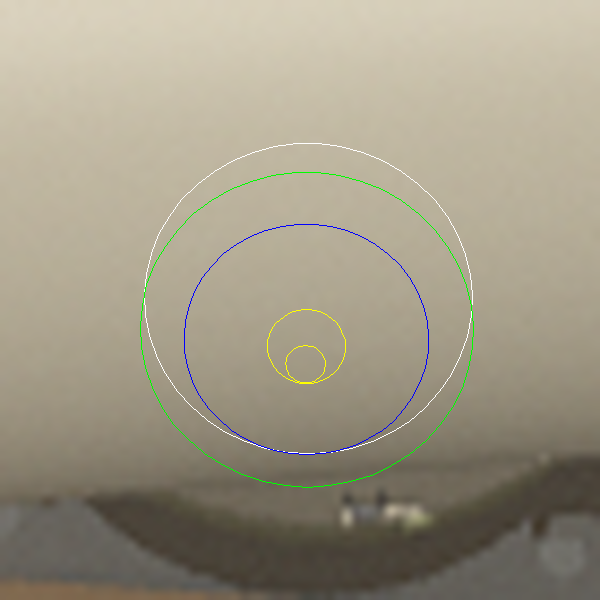

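```bash
python3 - <<'E'
from h import *
from scipy.optimize import minimize
ims=[];ms=[]
for n in ["wrist","scene"]:
    im=viewer.get_image(n); 
    rs=viewer.outline_of("lap_top_c",im); T0=frame(np.array([.604,.1593,.105]),np.radians(-3.6))
    u,v=proj(im,(T0@[0,0,.03,1])[:3],n)
    for r in rs: print(n,round(r["p"],2),r["mask"].sum(),np.argwhere(r["mask"]).mean(0)[::-1],u,v)
    r=min(rs,key=lambda r:np.linalg.norm(np.argwhere(r["mask"]).mean(0)[::-1]-[u,v]))
    ims.append((n,im));ms.append(r["mask"])
def cost(v,show=0):
    T=frame(np.array([.604,.1593,.105]),np.radians(-3.6)); s=0;D=np.eye(4);D[0,3]=v[0]/1000;D[2,3]=v[1]/1000;D[1,3]=v[3]/1000;D[:3,:3]=R.from_euler("y",v[2],degrees=True).as_matrix()
    T=T@D
    for (n,im),m in zip(ims,ms):
        P=np.r_[circ(T,.026,-.0095),circ(T,.026,.0055),circ(T,.019,.0095)]
        Q=np.array([proj(im,q,n) for q in P]).astype(np.float32)
        k=np.zeros((480*4,640*4),np.uint8);cv2.fillConvexPoly(k,(cv2.convexHull(Q)*4).round().astype(np.int32),1)
        mm=cv2.resize(m.astype(np.uint8),None,fx=4,fy=4,interpolation=0)
        s+=1-(k&mm).sum()/(k|mm).sum()
    return s
for st in ([0,30.5,0,0],[-2.5,34,8,0]):
    r=minimize(cost,st,method="Nelder-Mead",options=dict(initial_simplex=np.array([st]+[np.array(st)+d for d in np.eye(4)*[3,3,6,2]]),maxfev=150)); print(r.x.round(2),r.fun)
E
```

```text
wrist 0.58 4535 [319.1662624  189.08710033] 319.7361407376705 189.8312981683046
scene 0.61 516 [329.36434109 231.16472868] 329.1983668885005 228.09985560440035
[-5.29 29.31 -2.37  0.28] 0.3470169346848896
[-5.47 29.2  -3.07 -0.03] 0.34654064909206617
```

play_rows:
  series: [-24.5,-24,0,0,-24.5,-24,0,0,0,0,40,0,0,0,40,0,0,0,30,0,0,0,0,0,0,0,0,0]
  grip: 50

```text
t: 25.6
eef_pos: [0.5053, 0.214, 0.1058]
ee_rot: [-3.14, 0.099, -0.001]
force: [-0.0, -0.0, 0.7]
gripper_width: 0.0499
```

```bash
python3 - <<'E'
from h import *
p,M=tool(); print(manip.read_state()["t"],p)
im=viewer.get_image("wrist")
for r in viewer.spot_point("nut_c",im)[:3]: print(round(r["p"],2),r["point"],proj(im,r["point"],"wrist").round(1))
E=np.eye(4);E[:3,3]=[.511,.2138,0]
im["color"]=np.clip(im["color"]*1.8,0,255).astype(np.uint8)
u,v=proj(im,[.511,.2138,.011],"wrist").astype(int)
print(u,v)
overlay(im,"wrist",[(circ(E,.015,.0),(255,255,255)),(circ(E,.015,.022),(0,255,0)),(circ(E,.0085,.022),(0,255,255))],(u-60,u+60,v-60,v+60),5,"pics/n31.png")
overlay(im,"wrist",[],(0,640,0,480),1.25,"pics/w31.png")
E
```

```text
25.6 [0.50528742 0.21399563 0.10579049]
0.61 [0.5122, 0.2164, 0.0093] [315.1 233. ]
319 235
```

View pics/n31.png

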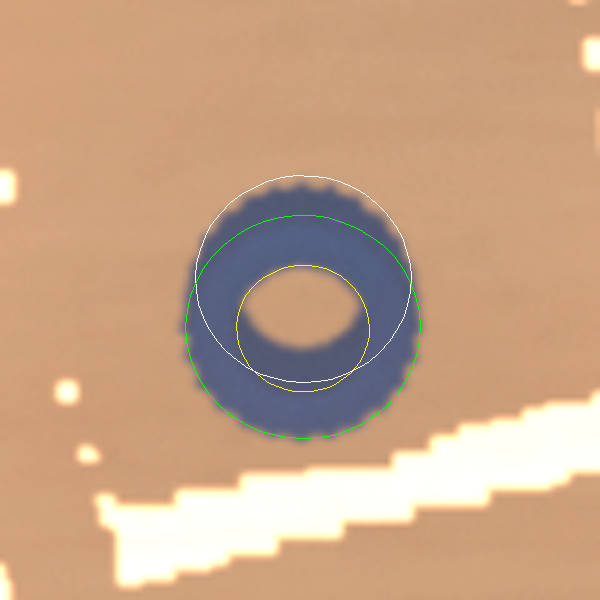

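View pics/w31.png

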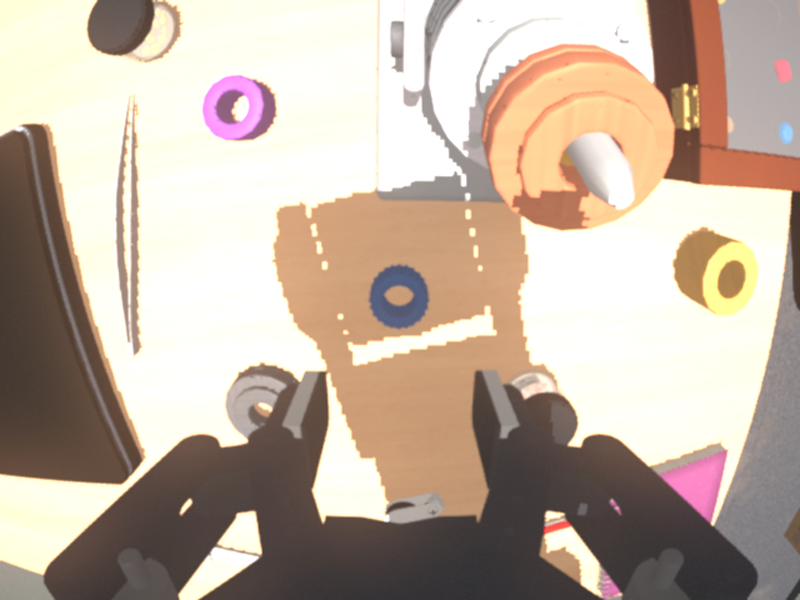

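play_rows:
  series: [5.7,0,30,0,0,0,30,0,0,0,20,0,0,0,10,0,0,0,6,0,0,0,0,0]

```text
t: 26.3
eef_pos: [0.5108, 0.2137, 0.0096]
ee_rot: [-3.14, 0.099, -0.001]
force: [-0.7, -0.9, 0.1]
gripper_width: 0.0502
```

```bash
python3 snap.py wrist pics/w32.png 0,640,0,480 1.8
```

```text
26.35 [0.511  0.2137 0.01  ] [ 0.2 -0.8 -0.9] 0.0499
```

View pics/w32.png

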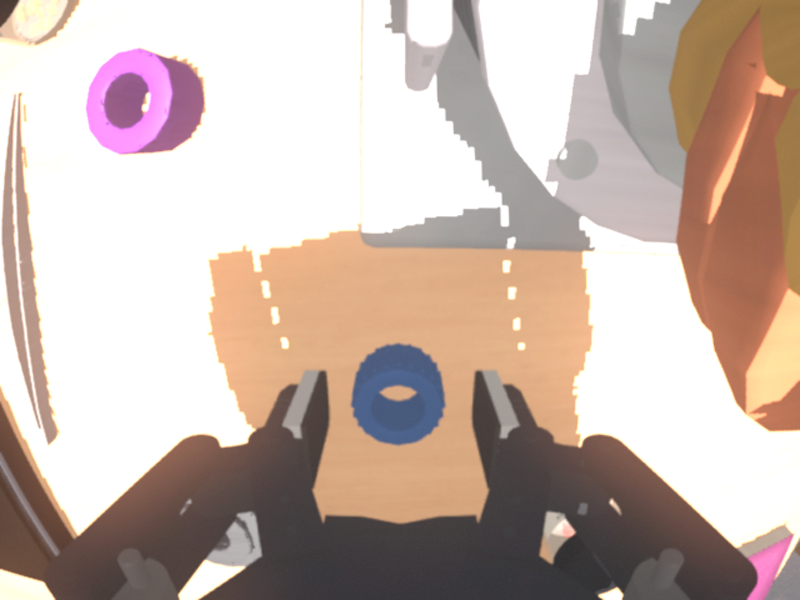

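play_rows:
  series: [0,0,0,0,0,0,0,0,0,0,0,0,0,0,0,0]
  grip: 20
  force: 25

```text
t: 26.75
eef_pos: [0.511, 0.2137, 0.0101]
ee_rot: [-3.14, 0.099, -0.003]
force: [-1.8, -1.7, 7.1]
gripper_width: 0.0291
```

play_rows:
  series: [0,0,-20,0,0,0,-40,0,0,0,-50,0,0,0,-50,0,0,0,-30,0,0,0,0,0]

```text
t: 27.35
eef_pos: [0.512, 0.214, 0.2039]
ee_rot: [-3.138, 0.099, -0.014]
force: [-0.7, -0.5, -0.8]
gripper_width: 0.0291
```

```bash
python3 chk.py 33 -0.0025 lap;python3 snap.py wrist pics/w33.png 0,640,0,480 1.8
```

```text
27.5 [0.5099 0.2135 0.198 ] [-0.2  0.1  0. ]
27.55 [0.5098 0.2134 0.1976] [ 0.3 -0.7 -0.9] 0.0289
```

View pics/w33.png

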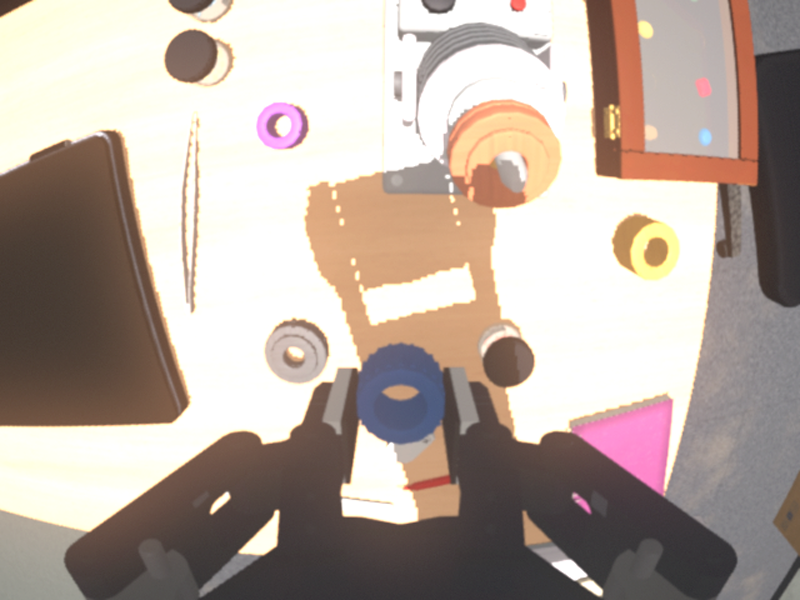

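View pics/cscene33.png

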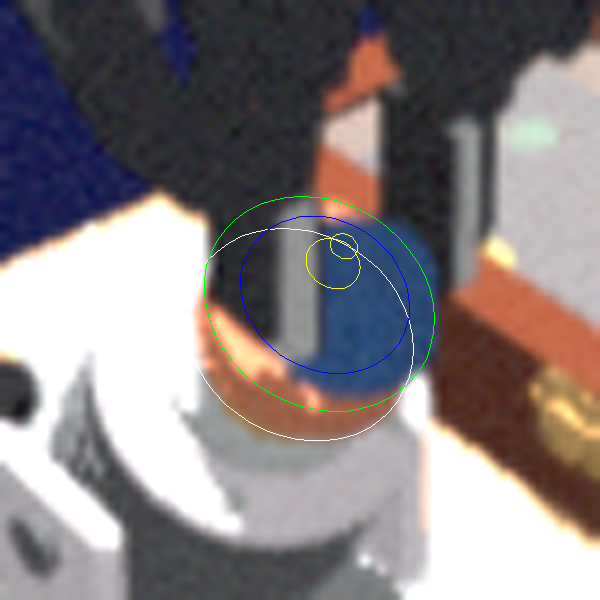

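play_rows:
  series: [24,16,0,0,24,16,0,0,24.4,16,0,0,0,0,12,0,0,0,12,0,0,0,0,0,0,0,0,0]

```text
t: 28.25
eef_pos: [0.5789, 0.1618, 0.1745]
ee_rot: [3.14, -0.097, -0.002]
force: [-0.0, 0.3, 0.3]
gripper_width: 0.029
```

```bash
python3 look.py 34 wrist scene
```

```text
28.25 [0.5789 0.1618 0.1745] [-0.   0.3  0.3] 0.029
wrist box 231 188 scale 3.3333333333333335
scene box 272 164 scale 5.0
```

View pics/wrist34.png

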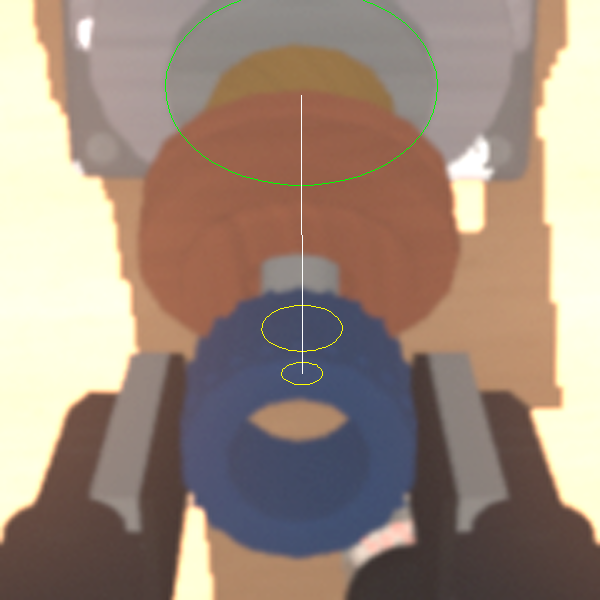

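View pics/scene34.png

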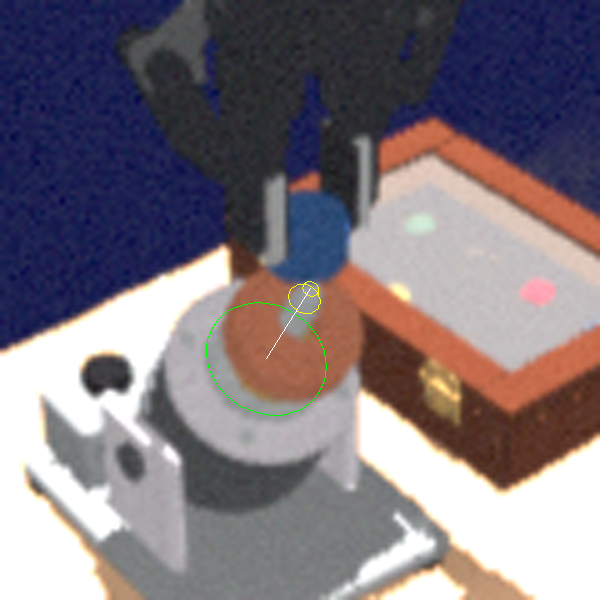

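Aligned. I'll lower until the tip shows inside the bore.

play_rows:
  series: [0,0.5,4,0,0,0,4,0,0,0,3,0,0,0,3,0,0,0,0,0]

```text
t: 28.85
eef_pos: [0.5794, 0.1606, 0.1605]
ee_rot: [3.14, -0.099, -0.001]
force: [0.2, -0.9, -0.4]
gripper_width: 0.0294
```

```bash
python3 look.py 35 wrist
```

```text
28.85 [0.5794 0.1606 0.1605] [ 0.2 -0.9 -0.4] 0.0294
wrist box 229 201 scale 3.3333333333333335
```

View pics/wrist35.png

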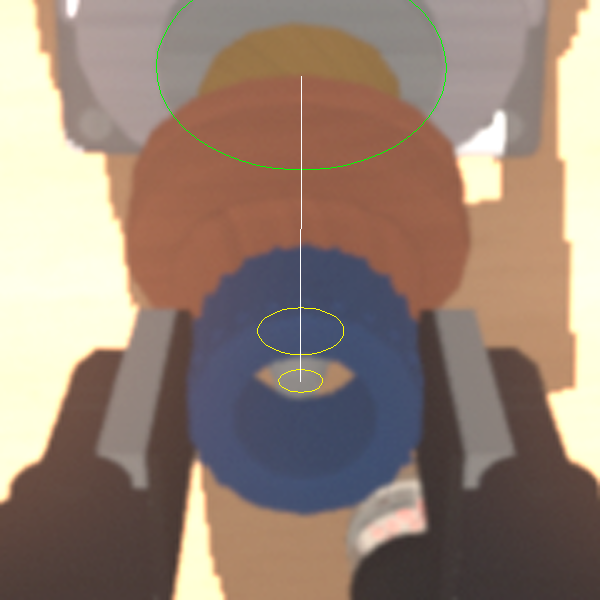

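play_rows:
  series: [0,0,2,0,0,0,2,0,0,0,0,0]
  force: 20

```text
t: 29.2
eef_pos: [0.5795, 0.1606, 0.1567]
ee_rot: [3.14, -0.099, -0.001]
force: [-0.3, 1.1, -0.8]
gripper_width: 0.0294
```

play_rows:
  series: [0,0,2,0,0,0,1,0,0,0,0,0]

```text
t: 29.5
eef_pos: [0.5797, 0.1607, 0.155]
ee_rot: [-3.14, 0.099, -0.002]
force: [-3.6, -1.1, 6.0]
gripper_width: 0.029
```

```bash
python3 look.py 36 wrist scene
```

```text
29.5 [0.5797 0.1607 0.155 ] [-3.6 -1.1  6. ] 0.029
wrist box 229 207 scale 3.3333333333333335
scene box 272 164 scale 5.0
```

View pics/wrist36.png

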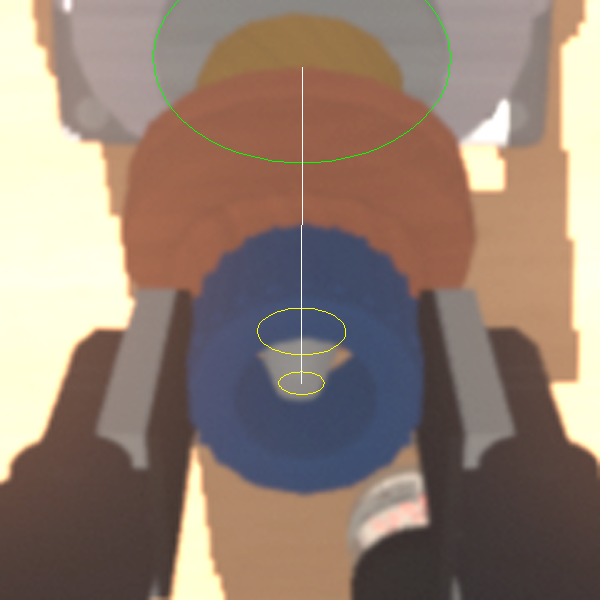

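View pics/scene36.png

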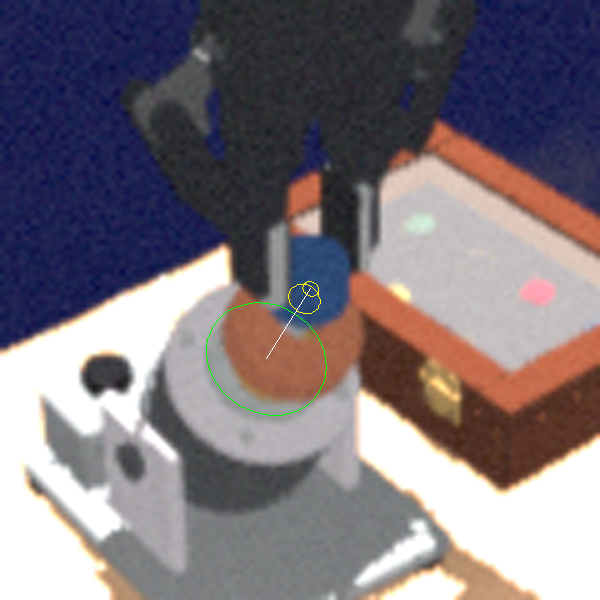

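play_rows:
  series: [-0.3,0,1,0,-0.3,0,1,0,0,0,0,0]

```text
t: 29.9
eef_pos: [0.5792, 0.1608, 0.1539]
ee_rot: [-3.14, 0.099, -0.003]
force: [-5.4, 0.1, 12.2]
gripper_width: 0.029
```

play_rows:
  series: [-0.3,0,1,0,-0.3,0,1,0,0,0,0,0]

```text
t: 30.2
eef_pos: [0.5784, 0.1609, 0.1518]
ee_rot: [-3.14, 0.098, -0.002]
force: [-7.0, 0.3, 12.4]
gripper_width: 0.0291
```

```bash
python3 look.py 37 wrist scene
```

```text
30.2 [0.5784 0.1609 0.1518] [-7.   0.3 12.4] 0.0291
wrist box 229 207 scale 3.3333333333333335
scene box 272 164 scale 5.0
```

View pics/wrist37.png

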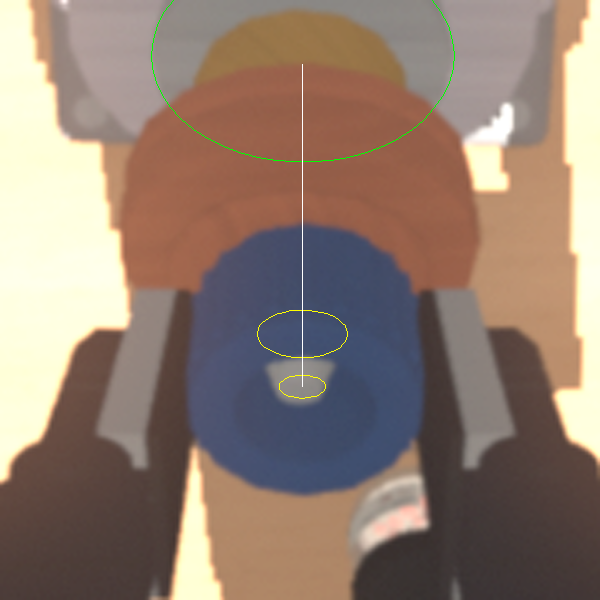

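View pics/scene37.png

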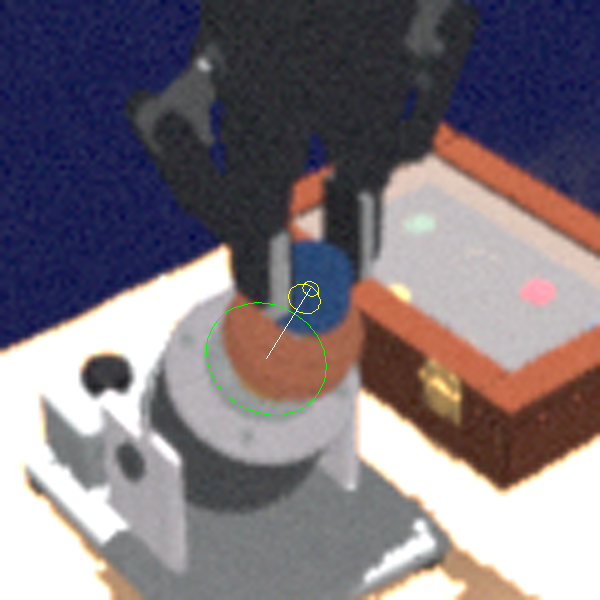

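play_rows:
  series: [-0.2,0,1,0,-0.2,0,1,0,0,0,0,0]

```text
t: 30.6
eef_pos: [0.5778, 0.1609, 0.1496]
ee_rot: [-3.14, 0.098, -0.001]
force: [-7.6, -0.1, 11.1]
gripper_width: 0.0287
```

play_rows:
  series: [0,0,1,0,0,0,1,0,0,0,0,0]

```text
t: 30.9
eef_pos: [0.5777, 0.1609, 0.1475]
ee_rot: [-3.14, 0.098, -0.0]
force: [-6.6, -0.1, 11.8]
gripper_width: 0.0293
```

```bash
python3 look.py 38 wrist scene
```

```text
30.9 [0.5777 0.1609 0.1475] [-6.6 -0.1 11.8] 0.0293
wrist box 229 210 scale 3.3333333333333335
scene box 272 164 scale 5.0
```

View pics/wrist38.png

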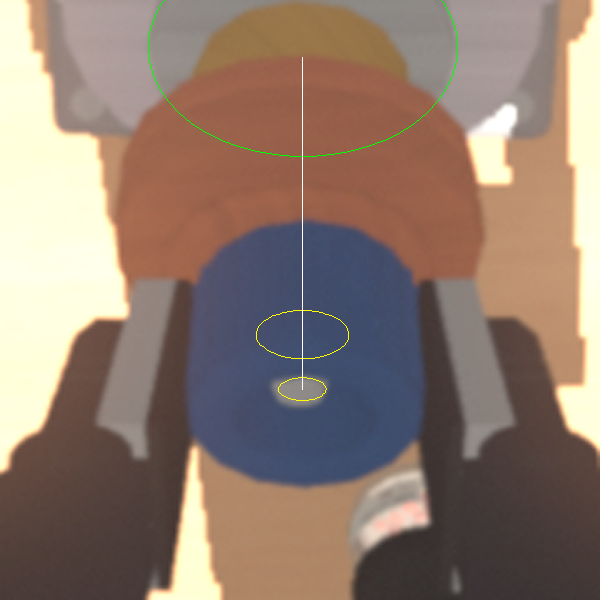

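View pics/scene38.png

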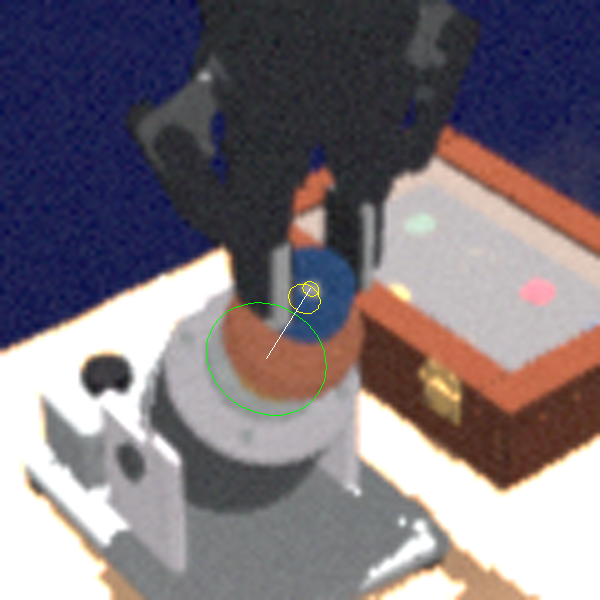

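play_rows:
  series: [0,0,0,0,0,0,0,0,0,0,0,0,0,0,0,0,0,0,0,0]
  grip: 50

```text
t: 31.5
eef_pos: [0.578, 0.1607, 0.1458]
ee_rot: [3.14, -0.099, -0.0]
force: [0.0, 0.1, -0.3]
gripper_width: 0.05
```

```bash
python3 look.py 39 wrist scene
```

```text
31.5 [0.578  0.1607 0.1458] [ 0.   0.1 -0.3] 0.05
wrist box 229 213 scale 3.3333333333333335
scene box 272 164 scale 5.0
```

View pics/wrist39.png

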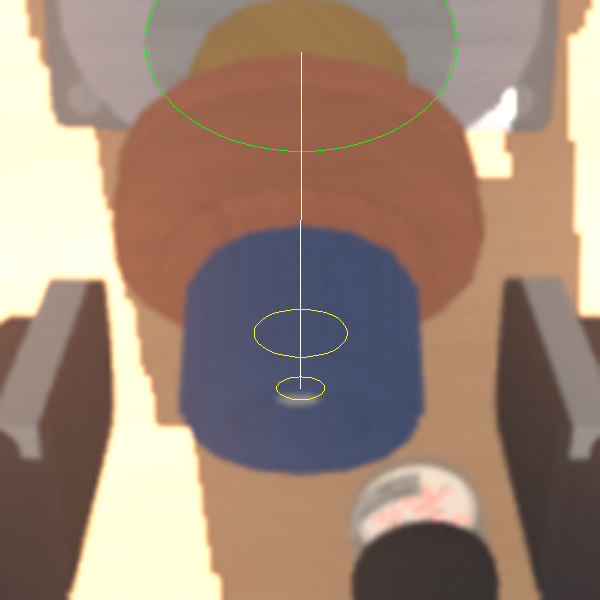

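View pics/scene39.png

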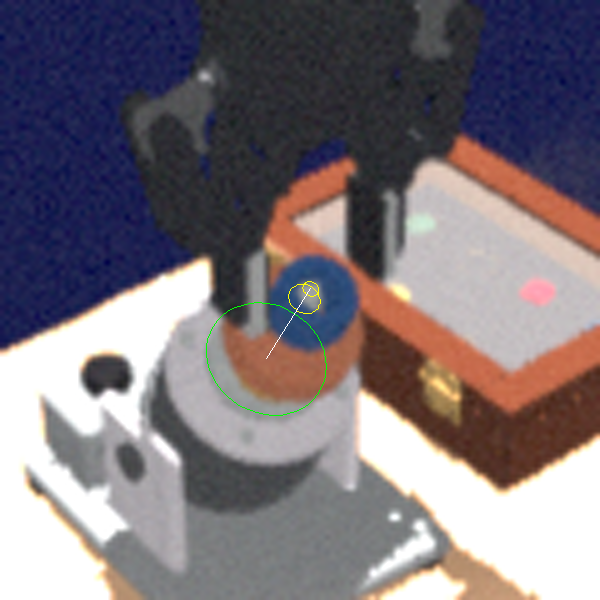

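Nut appears to be settled on the boss. I'll retreat and check from the cameras.

play_rows:
  series: [0,0,-30,0,0,0,-40,0,0,0,-40,0,-40,0,-20,0,-40,40,0,0,-40,40,0,0,-30,40,0,0,0,40,0,0,0,0,0,0,0,0,0,0]

```text
t: 32.6
eef_pos: [0.4281, 0.0188, 0.2762]
ee_rot: [-3.14, 0.102, -0.001]
force: [-0.0, 0.2, -1.0]
gripper_width: 0.05
```

```bash
python3 chk.py 40 -0.0025 nut; python3 snap.py top pics/t40.png; python3 snap.py scene pics/s40.png 290,370,190,260 1.2
```

```text
32.75 [0.4283 0.02   0.2759] [ 0.3  0.2 -0.1]
32.8 [0.4283 0.02   0.2759] [ 0.2 -0.2  0.5] 0.0497
32.85 [0.4282 0.02   0.2759] [-0.5 -0.1 -0.3] 0.0498
```

View pics/ctop40.png

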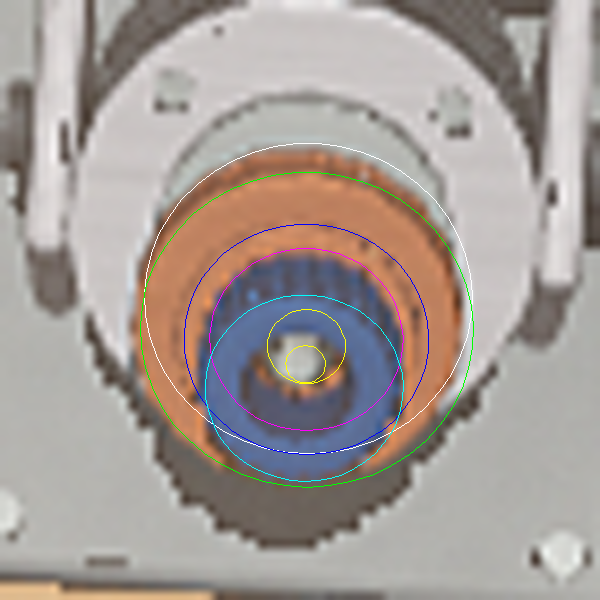

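View pics/s40.png

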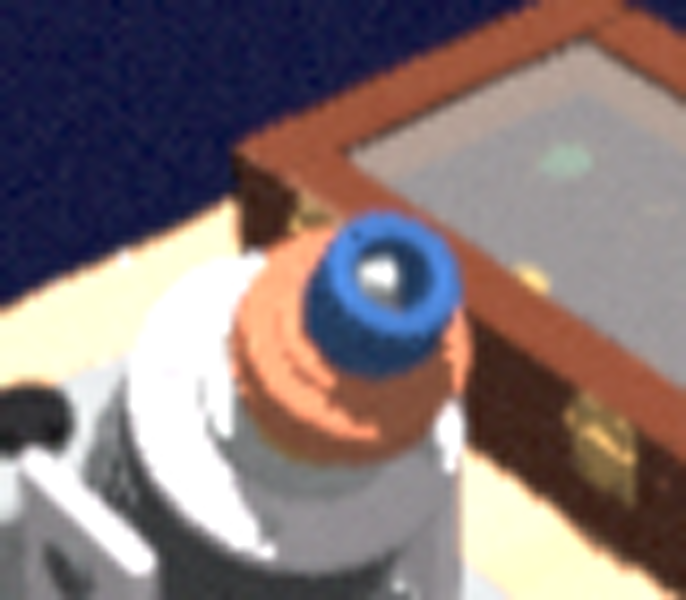

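View pics/cwrist40.png

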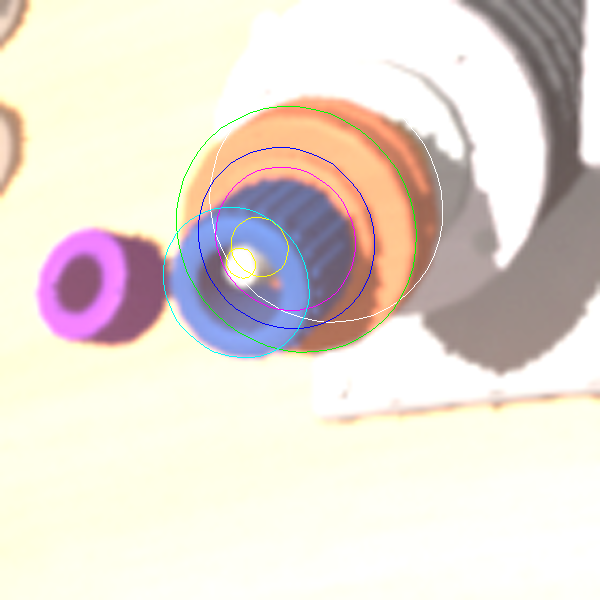

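View pics/t40.png

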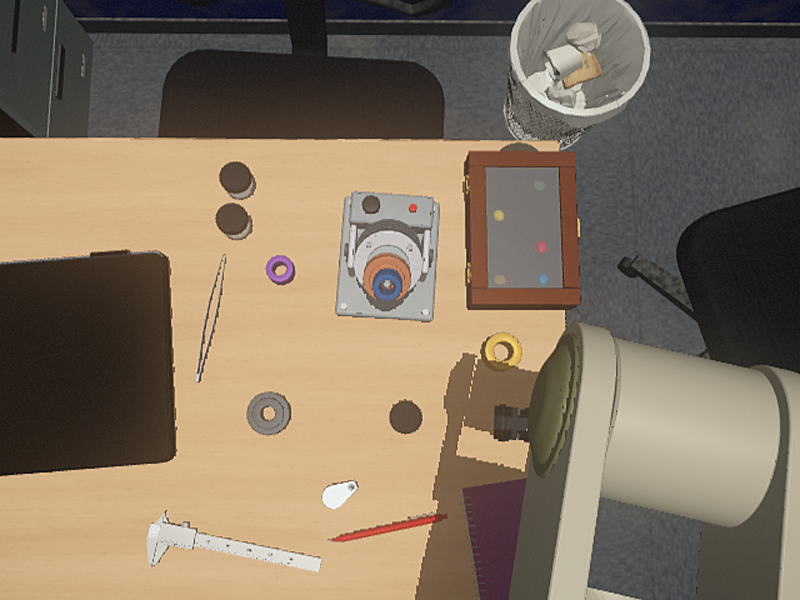

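```bash
cat > fit.py <<'E'
from h import *
from scipy.optimize import minimize
S=[(n,viewer.get_image(n)) for n in ["wrist","scene","top"]]
T0=frame(np.array([.604,.1593,.105]),np.radians(-3.6))
for name,h0,prof in [("nut_c",51,[(.015,-.011),(.015,.011)]),("lap_top_c",30.5,[(.026,-.0095),(.026,.0055),(.019,.0095)])]:
    V=[]
    for n,im in S:
        rs=viewer.outline_of(name,im); uv=proj(im,(T0@[0,0,h0/1000,1])[:3],n)
        if not rs: continue
        r=min(rs,key=lambda r:np.linalg.norm(np.argwhere(r["mask"]).mean(0)[::-1]-uv)); d=np.argwhere(r["mask"]).mean(0)[::-1]-uv
        print(name,n,round(r["p"],2),r["mask"].sum(),d.round(1))
        if np.linalg.norm(d)<15: V.append((n,im,cv2.resize(r["mask"].astype(np.uint8),None,fx=4,fy=4,interpolation=0)))
    def cost(v):
        D=np.eye(4);D[:3,3]=np.array(v[:3])/1000;D[:3,:3]=R.from_euler("yx",v[3:],degrees=True).as_matrix();T=T0@D;s=0
        for n,im,mm in V:
            Q=np.array([proj(im,q,n) for r,h in prof for q in circ(T,r,h,32)]).astype(np.float32)
            k=np.zeros(mm.shape,np.uint8);cv2.fillConvexPoly(k,(cv2.convexHull(Q)*4).round().astype(np.int32),1)
            if name=="lap_top_c": k&=~nutm[n]
            s+=1-(k&mm).sum()/(k|mm).sum()
        return s
    for st in ([-1,0,h0,0,0],[-2,0,h0+3,8,0]):
        st=np.array(st,float); r=minimize(cost,st,method="Nelder-Mead",options=dict(initial_simplex=np.array([st]+[st+d for d in np.diag([2,2,3,6,6])]),maxfev=250)); print(name,r.x.round(1),round(r.fun,3))
    if name=="nut_c": nutm={n:m for n,im,m in V}
E
python3 fit.py
```

```text
nut_c wrist 0.7 1326 [1.4 4.8]
nut_c scene 0.82 246 [1.9 1.2]
nut_c top 0.69 434 [-0.6  1.6]
nut_c [-4.1 -0.7 50.7  3.6  4.4] 0.528
nut_c [-4.3 -0.8 50.6 -0.2  2.5] 0.52
lap_top_c wrist 0.76 1667 [ 9.  -2.2]
lap_top_c scene 0.88 383 [-2.1  4.6]
lap_top_c top 0.73 659 [-1.9 -4.5]
lap_top_c [-3.7  0.8 29.3  6.8  3.5] 0.539
lap_top_c [-3.2  0.8 28.5 21.1 -1.9] 0.538
```

```bash
python3 -c "
from bench import manip
print(manip.job_done()); print(manip.read_state()['t'])"
```

```text
the job is handed in; nothing more can be done
None
the job is handed in; nothing more can be done
```

The lapping head is assembled in the order you asked, and I handed the job in at about 33 s of the 69 s allowed. No verdict came back.

I took the blue nut off, then slid the smaller brass spacer down to the flange and the copper lap, right way up, onto the spacer. The nut went back on top last. The tool can only point straight down, so each part went over the leaning tip level. I let the spacer and lap go there to slide home, and turned the nut to match by pressing it lightly on the lap's boss.

**Nut:** the last camera fit put its centre about 50.7 mm above the flange, against 51 mm expected. Its tilt came out between 0 and 4 degrees, which is within the error of the fit.

**Lap:** its centre came out at 28.5 to 29.3 mm, against 30.5 mm. Before the nut went on, its tilt fitted at about 2 to 3 degrees. With the nut hiding part of it, the last fit could not settle the tilt: two runs gave 7 and 21 degrees at almost the same quality. The overlays and pictures show it seated.

**Spacer:** I checked it only by eye, after it slid down.

**Bystanders:** in the last top view the dark lap and the jar among the parts are where they started, and the two jars at the far left look untouched. The robot was clear of everything, and the largest wrist force I saw was about 20 N.

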